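# Fit the fine divider comb into the polishing-point case

## Robot

A 7-joint arm with a two-finger parallel gripper is mounted at the origin on a cart in front of the work surface, level with it; the furniture and walls round the work are solid. World frame = base frame: x ahead of the robot, y to its left, z up, the work surface at z = 0. Lengths are in m, angles in rad, forces in N, time in s.
With the tool pointing down it reaches from about 0.425 to 0.875 m from the base axis. Payload 4.7 kg.
Tool frame: the origin (TCP) lies midway between the tips of the shut fingers; the grasp point (between the pads) lies 19 mm behind it; x points along the fingers, y is the direction in which the jaws open and shut, and the axes are right-handed (so a half turn about x gives the same grasp; the last joint's range is limited). The gripper opens to 87 mm and grips with 3 to 60 N. Pads are 19 mm wide; open, the fingers measure 117 mm over their backs; the gripper's body (75 mm by 190 mm) begins 51 mm behind the grasp point.
Start: joints at [-1.259, 0.321, -0.07, 1.45, 0.023, 1.371, -0.057], TCP at [0.191, 0.621, 0.223] pointing down, gripper open.
Joint ranges: [-2.86, 2.86], [-0.3, 2.09], [-1.38, 1.24], [0.06, 2.45], [-1.56, 4.7], [0.09, 2.05], [-2.69, 2.69]. Speed limits (rad/s): [2.57, 2.57, 3.14, 3.14, 3.14, 3.14, 3.14].

## Interface

Orientations are given as a rotation vector (axis times angle).
In Python, from bench import ctrl gives the robot as it stands. The module is installed in compiled form; this text tells all that it offers.
- The arm moves only by the shell command python3 -m jog 'ROWS' [FORCE]. ROWS is JSON, a list of rows, each an object with "rot": the turn, a rotation vector about the tool's x, y, z in units of 5 degrees (1.0 is 5 degrees), a list of three; "travel": the shift along the tool's x, y, z in units of 0.3 m (1.0 is 0.3 m), a list of three; "jaw": the closure, from -1 (fully open) to 1 (shut), so that 0 is half open. In form: [{"rot": [ax, ay, az], "travel": [tx, ty, tz], "jaw": jaw}, ...]. A call has 1 to 8 rows; each row shifts and turns the commanded pose from where the row before left it, along the tool's axes as they then stand; what a row does not reach is not made up. A row lasts 1/10 s, in which the tool goes at most 50 mm and 8.59 degrees, less where a joint would pass 70% of its speed; a pose out of reach is approached as far as the arm can. A call with a number of a shift or a turn outside -1 to 1 is refused whole. A call with a gripper value outside its range is refused whole. The fingers move at their own pace and stop on an object; FORCE is the grip in N (left out, the last holds). Time passes only in rows, so rows that do not move let the fingers close. It gives the time, the measured TCP pose, the force and the opening at its end, in the units of the state.
- ctrl.get_state(): the state, without advancing time (a new reading comes with each control period).
- ctrl.get_image(name): name is "side" or "top"; returns the picture (480x640x3 uint8, red, green, blue); there is no depth.
- ctrl.camera_model(name): a dict with "mtx" (3x3 intrinsics, pixels), "k1" (the pictures are not rectified: a ray, as slopes to the right and down, at radius r is drawn at 1 + k1 r^2 times it, then the intrinsics apply), "extrinsics" (4x4, takes a point from world to camera coordinates). Camera axes: x right, y up, looking along -z (the intrinsics and any distortion apply to the point x, -y, -z); pixel columns grow to the right and rows downward; lengths in m; the calibration is good to about 2 mm. A picture is of the moment at which its call begins. camera_model takes no time and is no camera call.
- ctrl.close_job(): hands the job in, once; it reports no verdict.
The state is a dict: "time": time; "joint_positions": joint angles; "qd": joint speeds; "joint_torque": joint torques, N m; "position": TCP position; "tool_rot": TCP orientation; "ft_force": force on the tool from outside, world axes, zero at the start; "torque": the same for the moment, N m; "grip_width": opening from 0.0 (shut) to 1.0 (fully open).
Only numpy, scipy, OpenCV 4.12 (cv2) and the standard library are available. Lean on these libraries where they do the work, as an engineer would, in place of code of your own. Each camera call takes 0.05 s, during which the arm holds its last target.

## Task

Make the point case ready for filling: first raise its stiff lid until it leans back a little past upright, 110 degrees from closed. Then pick up the comb with five teeth, which lies flat on the table, and lay it in the groove of the V-rest so that it leans there with its teeth down; let go, take it again by its back and lower it gently, teeth down, into the row of five slots in the case until its back sits flush on the bed, and let go. Leave the four-toothed comb and the other loose things where they are.

Things in the scene. Friction and masses are not known exactly. Their poses are not given: they have to be found in the camera images.
- fine_comb_mid (a point): Centre of the five-toothed aluminium comb, the one to fit: flat plate, 104 mm long (own y), 54 mm from back edge (own x = +27 mm) to tooth tips (x = -27 mm), 10 mm thick (own z), alike on both faces and ends. It starts flat, z up, length roughly along world x, teeth towards world -y; there it can be gripped from above across back edge and middle tooth tip (54 mm).
- fine_comb: The same comb (0.12 kg), origin 5 mm under its centre as it lies. Its solid back is 32 mm deep (x = -5 to +27 mm). Five teeth, 22 mm long, 9 mm wide, 10 mm thick, 20 mm apart (centres at y = 0, +-20, +-40 mm), tapered over the last 4 mm to 5 x 6 mm. The two combs may have changed places.
- coarse_comb_mid (a point): Centre of the other comb, to be left alone: same outline, material and frame, but four wider teeth (13 mm wide, 25 mm apart). Lies flat.
- case: Fixed grey case with a slotted wooden bed inside. Origin under its centre; x runs from its front to its hinge side, y to the left, z up. 132 mm (x) by 158 mm (y), rim 66 mm above the table, walls 4 mm. The bed's top is 30 mm above the table, 36 mm below the rim. Slot rows run along x: five slots on the +y side, four on the -y side.
- fine_row (a point): Middle of the row of five slots, on the bed's top face, axes as the case's, 32 mm to +y of the case's centre. Slots 12 mm (x) by 13 mm (y), 23 mm deep, centres 20 mm apart along x. With the comb seated, its length lies along x, its teeth point down and its centre stands 5 mm above this point.
- coarse_row (a point): Middle of the other row, four wider slots (16 by 13 mm, 25 mm apart), 64 mm from the fine row towards -y; stays empty.
- lid_hinge (a point): Middle of the lid's hinge line, along the upper edge of the case's far wall, 67 mm above the table. Axes as the case's and fixed to it: the line runs along y; the closed lid lies from here towards -x. The lid is a plate 132 mm from hinge to front edge, 158 mm wide, 5 mm thick, with a 50 mm wide lip standing 10 mm out of the middle of its front edge.
- case_lid (a joint): Lid angle in rad: 0 closed, 1.57 upright, 1.92 is 110 degrees, stop at 2.5. It starts ajar (0.75 to 1.05). The hinge is stiff (about 0.35 N m): the lid stays at whatever angle it is left and can be pushed up and back at its front edge or underside with 3 to 10 N, following the arc; a level push against the front edge can jam while the lid is below about 1 rad.
- rest_groove (a point): Middle of the bottom line of the V-groove, 55 mm above the table. The groove runs along own x, z is up; its two flanks rise at 45 degrees to +y and -y, 42 mm long each. A comb laid in it lies with its face on one flank and its tooth tips on the other, its back up at 45 degrees; its centre then stands 16 mm to the side of this point (+y if the back points to +y) and 23 mm above it.
- rest: Fixed dark steel V-rest, origin under its centre, x along the groove. The V consists of two cheeks at x = 32 to 58 mm and x = -58 to -32 mm; between them a 64 mm gap is open for fingers, down to a base plate 126 by 84 mm, 8 mm thick. The comb's length goes along x, its middle over the gap.
- tin: Round flat tin, 65 mm across, 28 mm high, loose; origin under its centre. Leave it.
- sisal: Brown sisal wheel lying flat, 68 mm across, 20 mm high, loose; origin under its centre. Leave it.
- bob: Felt bob, 48 mm across, 46 mm high, loose; origin under its centre. Leave it.
- oiler: Yellow oil can, 56 mm across, 125 mm high, loose; origin under its centre. Leave it.
There are look-alikes about, which are no part of the job. Leave any orange look-alike of the fine_comb alone.

How it is judged:
On the way, in this order (a step that is already met when the one before it is completed fails the run):
1. the lid stands at 110 degrees, give or take 9, and no longer moves (value of joint case_lid between 1.763 and 2.077 rad and velocity of joint case_lid between -0.1 and 0.1 rad/s), for 0.2 s.
2. the five-toothed comb leans in the groove of the V-rest, teeth down, let go (distance between fine_comb_mid and rest_groove below 0.042 m and angle between fine_comb_mid's own x axis and vertical between 0.55 and 1.02 rad and contact force between fine_comb and the fingers below 0.1 N and contact force between fine_comb and rest above 0.2 N), for 0.2 s.
At the end, for the whole second after the job is handed in: The five-toothed comb stands in the row of five slots, all teeth in: its centre within 4 mm of the row's middle sideways and its back flush on the bed (within 2.5 mm), upright within 3.5 degrees, let go and at rest; the lid still stands at 110 degrees within 9 degrees (horizontal distance between fine_comb_mid and fine_row below 0.004 m and z of fine_comb_mid in the frame of fine_row between 0.002 and 0.0075 m and angle between fine_comb_mid's own x axis and vertical below 0.06 rad and angle between the y axis of fine_comb_mid and the x axis of fine_row, either way round below 0.08 rad and linear speed of fine_comb below 0.02 m/s and value of joint case_lid between 1.763 and 2.077 rad); the robot touches nothing.
It fails at once if the comb is forced into the case (over 45 N) (contact force between fine_comb and case above 45 N).
It fails at once if the four-toothed comb is moved more than 25 mm (distance of coarse_comb_mid from where it was at the start of the episode above 0.025 m).
It fails at once if a bystander is moved more than 25 mm (distance of any of tin, sisal, bob, oiler from where it was at the start of the episode above 0.025 m).
It also fails if it takes over 72 s, if anything falls off the work surface, if the arm or the gripper's body presses on something with over 40 N, if the wrist force passes 120 N, or if a joint passes its speed limit or range.

## Working session

There is one attempt and no reset: what is moved stays moved. The work goes in short steps, Python scripts to look and compute and a shell command to move; the robot and the scene stay as the last step left them, time stands still between calls to the robot, and variables do not carry over. Pictures are saved under pics/ and viewed, and the job is handed in when it is done.

```bash
mkdir -p pics; ls; python3 - <<'E'
from bench import ctrl
import cv2
s=ctrl.get_state()
for k,v in s.items(): print(k,v)
for n in("side","top"):
    im=ctrl.get_image(n); cv2.imwrite(f"pics/{n}0.png",im[:,:,::-1])
    print(n,ctrl.camera_model(n))
E
```

```text
pics
time 0.0
joint_positions [-1.25892584  0.32184461 -0.07005692  1.45167097  0.02258467  1.37081738
 -0.05686871]
qd [-0.00100148  0.00062577  0.00212841 -0.00278843 -0.0004399  -0.00200463
 -0.00037791]
joint_torque [-6.85493262e-06 -4.91280770e+01 -4.04038802e-01 -3.12529707e+01
 -6.40626275e-02  4.36822919e-02  1.70155240e-04]
position [0.19059825 0.62084085 0.2214493 ]
tool_rot [ 0.23216176  1.55833176 -0.23522459]
ft_force [0.10487809 0.76212944 0.26975225]
torque [ 0.02718772 -0.03056042  0.01988263]
grip_width 1.004453688254158
side {'mtx': array([[521.30010316,   0.        , 322.71994868],
       [  0.        , 521.30010316, 238.39063733],
       [  0.        ,   0.        ,   1.        ]]), 'k1': 0.04824095912306354, 'extrinsics': array([[-9.90848675e-01, -1.34977223e-01,  2.29821411e-04,
         5.21008110e-01],
       [ 8.41871695e-02, -6.16673401e-01,  7.82704566e-01,
        -8.82756048e-02],
       [-1.05505564e-01,  7.75561130e-01,  6.22393372e-01,
        -1.16597484e+00],
       [ 0.00000000e+00,  0.00000000e+00,  0.00000000e+00,
         1.00000000e+00]])}
top {'mtx': array([[536.77442341,   0.        , 322.73705636],
       [  0.        , 536.77442341, 238.2627415 ],
       [  0.        ,   0.        ,   1.        ]]), 'k1': -0.06740646684124715, 'extrinsics': array([[ 0.01121376, -0.9994695 , -0.03057731,  0.03171433],
       [ 0.9862076 ,  0.00600467,  0.16540408, -0.54126568],
       [-0.16513273, -0.03201038,  0.98575175, -1.17710445],
       [ 0.        ,  0.        ,  0.        ,  1.        ]])}
```

View pics/side0.png

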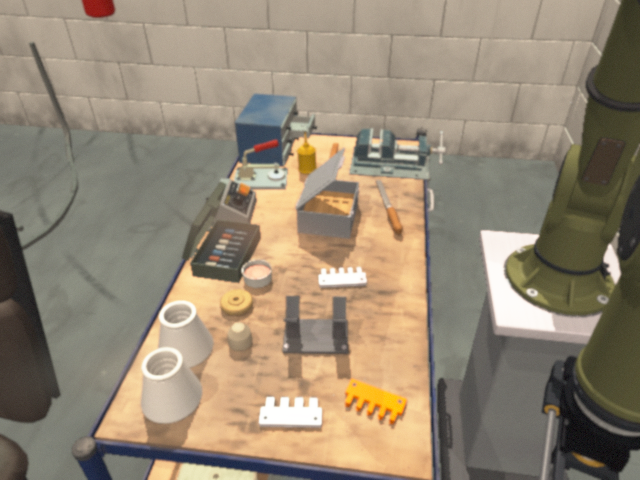

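View pics/top0.png

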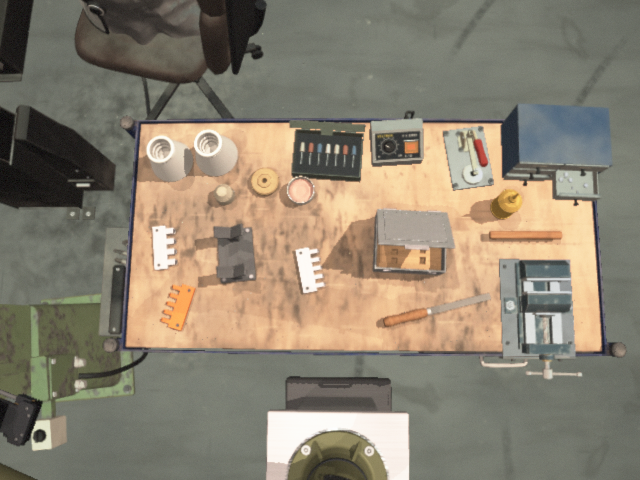

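```bash
cat > h.py <<'E'
import numpy as np, cv2
from scipy.spatial.transform import Rotation as R
from scipy.optimize import least_squares
from bench import ctrl
CM={n:ctrl.camera_model(n) for n in("side","top")}
def proj(n,P):
    c=CM[n];P=np.atleast_2d(P);q=P@c["extrinsics"][:3,:3].T+c["extrinsics"][:3,3]
    s=np.c_[q[:,0]/-q[:,2],-q[:,1]/-q[:,2]]
    s=s*(1+c["k1"]*(s**2).sum(1,keepdims=True))
    return s*[c["mtx"][0,0],c["mtx"][1,1]]+c["mtx"][:2,2]
def ray(n,uv):
    c=CM[n];d=(np.array(uv,float)-c["mtx"][:2,2])/[c["mtx"][0,0],c["mtx"][1,1]]
    s=d.copy()
    for _ in range(20): s=d/(1+c["k1"]*(s@s))
    E=c["extrinsics"];Rm=E[:3,:3]
    return -Rm.T@E[:3,3], Rm.T@np.array([s[0],-s[1],-1])
def onz(n,uv,z):
    o,d=ray(n,uv);return o+d*(z-o[2])/d[2]
def crop(src,out,u0,v0,u1,v1,k):
    im=cv2.imread(src)[v0:v1,u0:u1];cv2.imwrite(out,cv2.resize(im,None,fx=k,fy=k,interpolation=cv2.INTER_CUBIC))
def tri(uvs,uvt):
    o1,d1=ray("side",uvs);o2,d2=ray("top",uvt)
    A=np.c_[d1,-d2];t=np.linalg.lstsq(A,o2-o1,rcond=None)[0]
    a,b=o1+d1*t[0],o2+d2*t[1];return (a+b)/2,np.linalg.norm(a-b)
def snap(tag):
    for n in("side","top"): cv2.imwrite(f"pics/{n}{tag}.png",ctrl.get_image(n)[:,:,::-1])
E
python3 - <<'E'
from h import *
crop("pics/top0.png","pics/c1.png",140,210,340,340,4)
crop("pics/side0.png","pics/c2.png",230,250,430,440,4) if 0 else crop("pics/side0.png","pics/c2.png",240,255,420,435,3)
crop("pics/top0.png","pics/c3.png",360,195,460,285,6)
crop("pics/side0.png","pics/c4.png",280,140,380,245,5)
for uv in [(163,248),(310,270),(178,306)]: print(onz("top",uv,.01))
E
```

```text
[0.5211801  0.41671253 0.01      ]
[0.47195443 0.0663414  0.01      ]
[0.38489977 0.3730588  0.01      ]
```

View pics/c1.png

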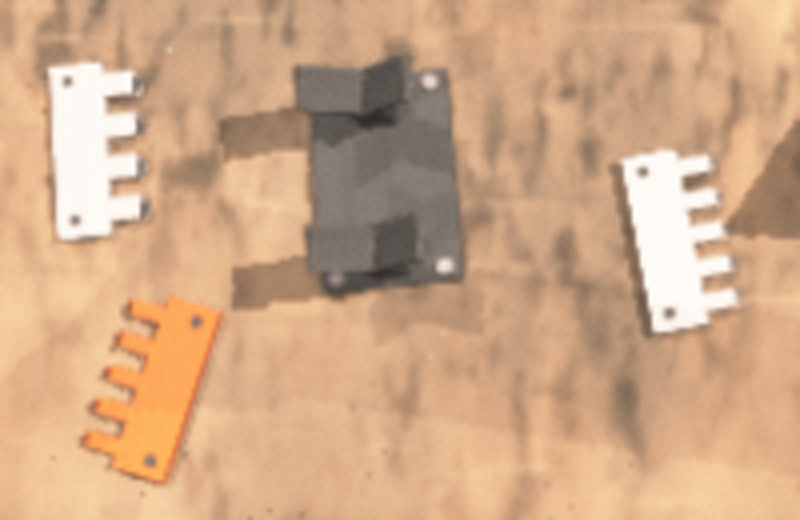

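View pics/c2.png

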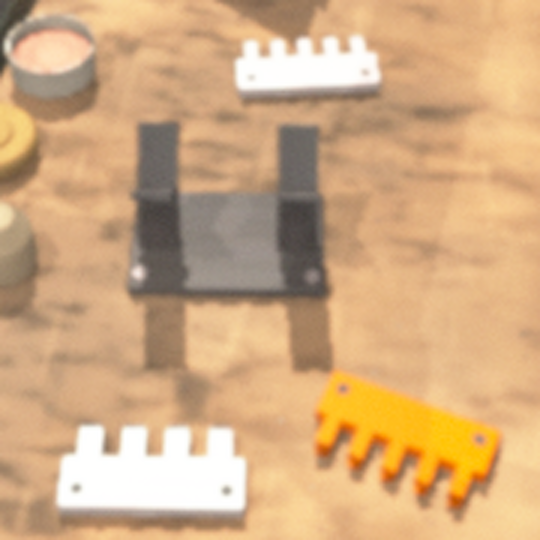

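View pics/c3.png

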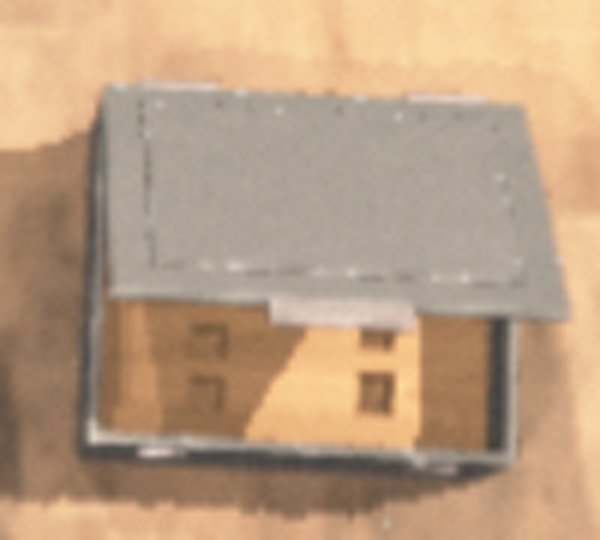

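View pics/c4.png

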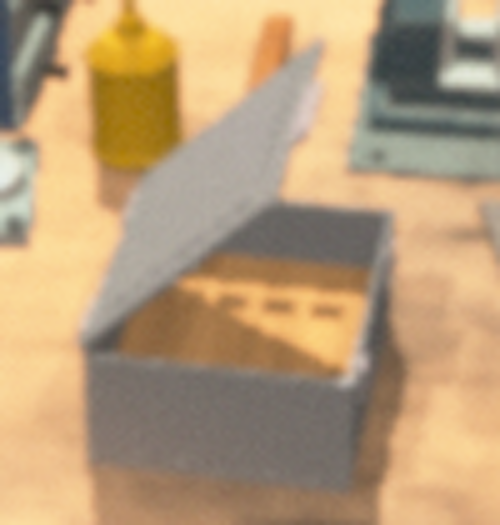

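Candidates: white comb at top (310,270) has five teeth, so it is the fine comb. The white one at (163,248) has four teeth, so it's the coarse comb. The orange one at (178,306) is the decoy. The crop confirms the tooth count. Next I fit the poses.

```bash
cat > fit.py <<'E'
from h import *
def casepts(p):
    x,y,yaw,th=p;c,s=np.cos(yaw),np.sin(yaw)
    W=lambda q:np.array([x+c*q[0]-s*q[1],y+s*q[0]+c*q[1],q[2]])
    L=lambda d,yy,n=0:W([.066-d*np.cos(th)+n*np.sin(th),yy,.067+d*np.sin(th)+n*np.cos(th)])
    return W,L
def fitcase(obs,p0):
    def res(p):
        W,L=casepts(p);r=[]
        for cam,kind,a,uv in obs:
            P=W(a) if kind=="W" else L(*a)
            r+=list(proj(cam,P)[0]-uv)
        return np.array(r)
    s=least_squares(res,p0,loss="soft_l1");return s.x,res(s.x).reshape(-1,2)
def rig(pts,obs,p0):
    # pts local Nx3, obs (cam,i,uv); p=x,y,yaw
    def res(p):
        c,s=np.cos(p[2]),np.sin(p[2]);Rz=np.array([[c,-s,0],[s,c,0],[0,0,1]])
        P=pts@Rz.T+[p[0],p[1],0]
        return np.concatenate([proj(cam,P[i])[0]-uv for cam,i,uv in obs])
    s=least_squares(res,p0,loss="soft_l1");return s.x,res(s.x).reshape(-1,2)
def combmask(n,x,y,yaw,S=4):
    # frame: back at own +x ; flat z up, top and bottom outlines
    m=np.zeros((480*S,640*S),np.uint8)
    c,s=np.cos(yaw),np.sin(yaw)
    for z in(0,.0033,.0066,.01):
        qs=[np.array([[-.005,-.052],[.027,-.052],[.027,.052],[-.005,.052]])]
        for t in(-.04,-.02,0,.02,.04): qs.append(np.array([[-.004,t-.0045],[-.004,t+.0045],[-.023,t+.0045],[-.027,t+.0025],[-.027,t-.0025],[-.023,t-.0045]]))
        for q in qs:
            P=np.c_[x+c*q[:,0]-s*q[:,1],y+s*q[:,0]+c*q[:,1],np.full(len(q),z)]
            cv2.fillPoly(m,[np.round((proj(n,P)+.5)*S-.5).astype(int)],255)
    return cv2.resize(m,(640,480),interpolation=cv2.INTER_AREA)/255.
E
python3 - <<'E'
from fit import *
S=lambda a:(280+a[0]/5-.4,140+a[1]/5-.4);T=lambda a:(360+a[0]/6-.4,195+a[1]/6-.4)
obs=[("top","W",[-.066,.079,.066],T((88,440))),("top","W",[-.066,-.079,.066],T((515,460))),
("top","L",(.132,.079),T((112,293))),("top","L",(.132,-.079),T((570,318))),
("top","L",(0,.079,.003),T((105,88))),("top","L",(0,-.079,.003),T((525,105))),
("side","W",[.066,.079,.066],S((85,343))),("side","W",[-.066,.079,.066],S((352,380))),("side","W",[-.066,-.079,.066],S((392,212))),
("side","L",(.132,.079),S((275,205))),("side","L",(.132,-.079),S((322,42)))]
p,r=fitcase(obs,[.53,-.17,0,.9]);print(p.round(4));print(r.round(1))
# comb
from scipy.optimize import minimize
W={}
for n in("side","top"):
    im=cv2.imread(f"pics/{n}0.png").astype(float)
    W[n]=np.clip((im[:,:,0]-150)/60,0,1)  # blue channel: white vs wood
def cost(q):
    x,y,yaw=q[0],q[1],q[2];e=0
    for n in W:
        m=combmask(n,x,y,yaw);c=proj(n,[.472,.066,.01])[0].astype(int)
        sl=np.s_[c[1]-35:c[1]+35,c[0]-35:c[0]+35]
        e+=np.abs(W[n][sl]-m[sl]).sum()
    return e
best=None
for yaw in(1.57+.1,1.57+.2,1.57):
    s=minimize(cost,[.472,.066,yaw],method="Nelder-Mead",options=dict(initial_simplex=[[.472,.066,yaw],[.48,.066,yaw],[.472,.074,yaw],[.472,.066,yaw+.1]]))
    print(s.x.round(4),s.fun)
E
python3 - <<'E'
from h import *
crop("pics/top0.png","pics/c5.png",190,210,290,300,8)
crop("pics/side0.png","pics/c6.png",270,285,370,360,8)
E
```

```text
[ 0.5339 -0.1611 -0.0429  0.7928]
[[ 0.1  0.1]
 [ 0.4  0.3]
 [-0.2  0.5]
 [ 0.6  0. ]
 [-0.4 -0.6]
 [ 0.  -0.1]
 [-1.   2.5]
 [ 0.   0.9]
 [ 0.4 -0.8]
 [-0.4  0.1]
 [ 0.4 -0.7]]
[0.4755 0.0653 1.7526] 268.41372549019604
[0.4754 0.0651 1.7781] 252.18627450980392
[0.4753 0.0654 1.7845] 255.71764705882353
```

View pics/c5.png

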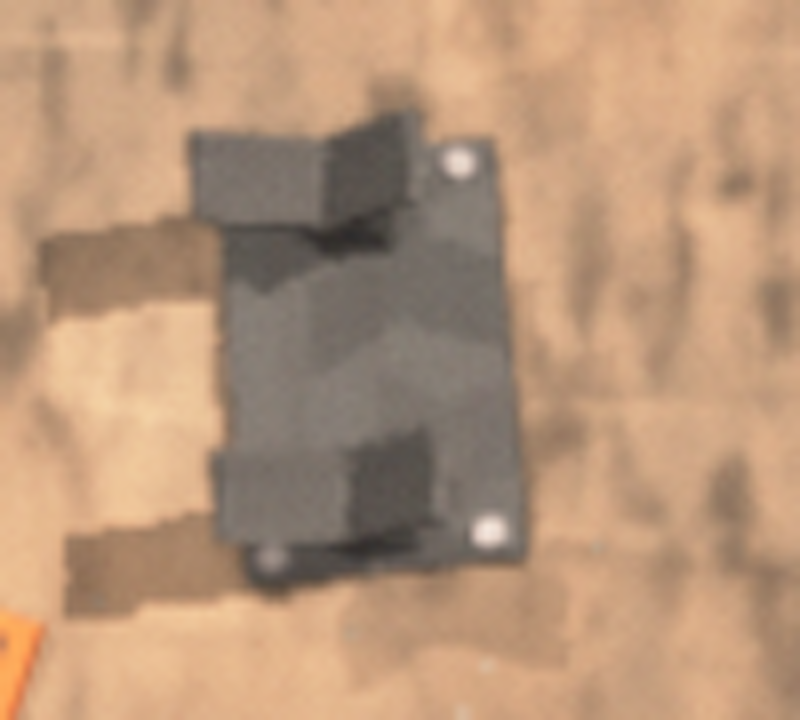

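View pics/c6.png

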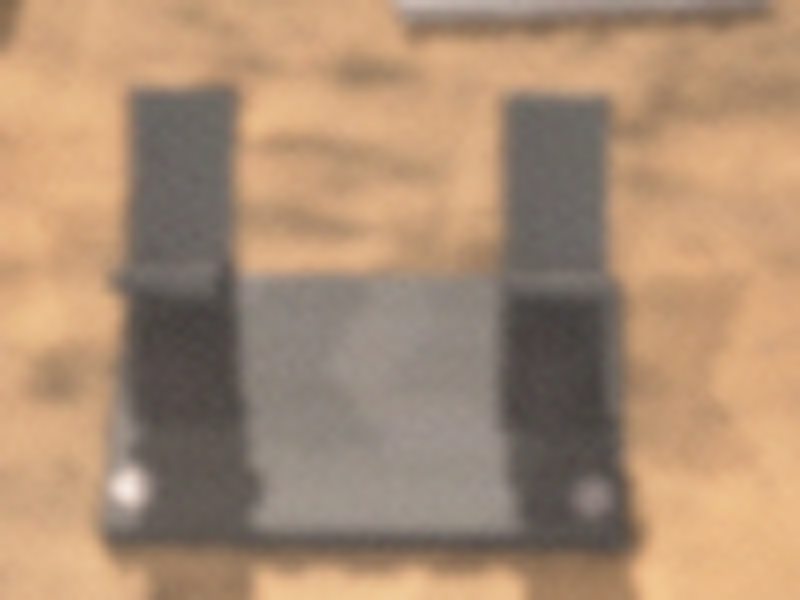

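```bash
python3 - <<'E'
from fit import *
T=lambda a:(190+a[0]/8-.44,210+a[1]/8-.44);S=lambda a:(270+a[0]/8-.44,285+a[1]/8-.44)
h=.0297;zt=.0847
L=[];obs=[]
def add(cam,p,uv): L.append(p);obs.append((cam,len(L)-1,uv))
add("top",[.063,-.042,.008],T((495,140)));add("top",[-.063,-.042,.008],T((525,555)));add("top",[-.063,.042,.008],T((255,583)))
add("top",[.058,h,zt],T((190,135)));add("top",[.032,h,zt],T((197,222)));add("top",[-.032,h,zt],T((212,455)));add("top",[-.058,h,zt],T((222,545)))
add("top",[.058,0,.055],T((325,135)));add("top",[.032,0,.055],T((318,222)));add("top",[-.032,0,.055],T((350,455)));add("top",[-.058,0,.055],T((345,545)))
add("top",[.058,-h,zt],T((415,110)));add("top",[-.032,-h,zt],T((430,430)))
add("side",[.058,-h,zt],S((133,90)));add("side",[.032,-h,zt],S((235,90)));add("side",[-.032,-h,zt],S((505,95)));add("side",[-.058,-h,zt],S((608,95)))
add("side",[.063,.042,.008],S((110,525)));add("side",[-.063,.042,.008],S((628,530)))
p,r=rig(np.array(L),obs,[.5,.25,0]);print(p.round(4));print(r.round(1))
s=ctrl.get_state();M=R.from_rotvec(s["tool_rot"]).as_matrix();print(M.round(3))
for nm,uv,z in[("tin",(301,190),.028),("sisal",(264,180),.02),("bob",(223,194),.046),("oiler",(508,202),.06)]:print(nm,onz("top",uv,z).round(3))
E
```

```text
[0.5065 0.2424 0.1154]
[[-0.4 -0.3]
 [ 0.3  0.6]
 [-1.6  0.9]
 [ 0.6 -0.4]
 [ 0.5  0.1]
 [ 0.7 -0.6]
 [ 0.3 -0.1]
 [-0.5  0.6]
 [ 1.2  0.9]
 [-0.6 -0.4]
 [ 0.9 -0.3]
 [-1.3 -0.2]
 [ 0.1 -0.3]
 [-0.4 -0.4]
 [ 0.4 -0.2]
 [-0.  -0.3]
 [ 0.6 -0.1]
 [-1.3  0.8]
 [ 0.2  1.2]]
[[-0.     0.293  0.956]
 [-0.002  0.956 -0.293]
 [-1.    -0.002  0.   ]]
tin [0.659 0.089 0.028]
sisal [0.685 0.179 0.02 ]
bob [0.644 0.27  0.046]
oiler [ 0.625 -0.384  0.06 ]
```

```bash
cat > go.py <<'E'
# go.py x y z [tiltyaw...] : prints the remaining shift/turn in move units
import sys
from h import *
def need(pos,M):
    s=ctrl.get_state();A=R.from_rotvec(s["tool_rot"])
    d=A.inv().apply(np.array(pos)-s["position"])/.3
    r=np.degrees((A.inv()*R.from_matrix(M)).as_rotvec())/5
    r2=np.degrees((A.inv()*R.from_matrix(M@np.diag([1,-1,-1]))).as_rotvec())/5
    return d,r,r2
def frame(x,y):
    x=np.array(x,float);x/=np.linalg.norm(x);y=np.array(y,float);y-=x*(x@y);y/=np.linalg.norm(y)
    return np.c_[x,y,np.cross(x,y)]
def show(pos,x,y):
    d,r,r2=need(pos,frame(x,y));s=ctrl.get_state()
    print("t %.2f"%s["time"],"pos",s["position"].round(4),"F",s["ft_force"].round(1),"grip %.3f"%s["grip_width"],"q",s["joint_positions"].round(2))
    print("travel",d.round(3),"rot",r.round(2),"altrot",r2.round(2))
if __name__=="__main__":
    a=list(map(float,sys.argv[1:]));show(a[:3],a[3:6],a[6:9])
E
python3 -m jog '[{"rot":[-1,0,0],"travel":[-0.1,0,0],"jaw":1},{"rot":[-1,0,0],"travel":[-0.1,0,0],"jaw":1},{"rot":[-0.9,0,0],"travel":[-0.1,0,0],"jaw":1}]' 20
python3 go.py .45 .3 .31 0 0 -1 .043 1 0
```

```text
time: 0.4
position: [0.1906, 0.621, 0.3129]
tool_rot: [0.031, 1.571, -0.034]
ft_force: [0.9, 0.4, 1.0]
grip_width: 0.812
t 0.40 pos [0.1906 0.621  0.3129] F [0.9 0.4 1. ] grip 0.812 q [-1.24  0.3  -0.1   1.3   0.03  1.54  0.2 ]
travel [ 0.011 -1.033  0.908] rot [ 0.02 -0.    0.02] altrot [-3.598e+01 -3.000e-02 -1.000e-02]
```

```bash

python3 -m jog '[{"rot":[0,0,0],"travel":[0,-0.11,0.1],"jaw":1},{"rot":[0,0,0],"travel":[0,-0.11,0.1],"jaw":1},{"rot":[0,0,0],"travel":[0,-0.11,0.1],"jaw":1},{"rot":[0,0,0],"travel":[0,-0.11,0.1],"jaw":1},{"rot":[0,0,0],"travel":[0,-0.11,0.1],"jaw":1},{"rot":[0,0,0],"travel":[0,-0.11,0.1],"jaw":1},{"rot":[0,0,0],"travel":[0,-0.11,0.1],"jaw":1},{"rot":[0,0,0],"travel":[0,-0.11,0.1],"jaw":1}]'
python3 go.py .45 -.16 .31 .5 0 -.866 .043 1 0
```

```text
time: 1.2
position: [0.4195, 0.3452, 0.3123]
tool_rot: [0.035, 1.571, -0.035]
ft_force: [1.0, 0.3, -0.1]
grip_width: 0.079
t 1.20 pos [0.4195 0.3452 0.3123] F [ 1.   0.3 -0.1] grip 0.079 q [-0.86  0.06  0.13  1.58 -0.01  1.5   0.8 ]
travel [ 0.008 -1.678  0.177] rot [-0.08 -6.    0.25] altrot [34.69  0.38  9.29]
```

```bash

python3 -m jog '[{"rot":[0,0,0],"travel":[0,-0.16,0.02],"jaw":1},{"rot":[0,0,0],"travel":[0,-0.16,0.02],"jaw":1},{"rot":[0,0,0],"travel":[0,-0.16,0.02],"jaw":1},{"rot":[0,0,0],"travel":[0,-0.16,0.02],"jaw":1},{"rot":[0,0,0],"travel":[0,-0.16,0.02],"jaw":1},{"rot":[0,0,0],"travel":[0,-0.16,0.02],"jaw":1},{"rot":[0,0,0],"travel":[0,-0.16,0.02],"jaw":1},{"rot":[0,0,0],"travel":[0,-0.16,0.02],"jaw":1}]'
python3 go.py .45 -.16 .31 .5 0 -.866 .043 1 0
```

```text
time: 2.0
position: [0.449, -0.0408, 0.3124]
tool_rot: [0.035, 1.57, -0.035]
ft_force: [1.0, 0.6, -0.0]
grip_width: 0.005
t 2.00 pos [ 0.449  -0.0408  0.3124] F [ 1.   0.6 -0. ] grip 0.005 q [-0.55 -0.18  0.51  1.78  0.09  1.52  1.47]
travel [ 0.008 -0.397  0.021] rot [-0.08 -5.99  0.24] altrot [34.69  0.37  9.29]
```

```bash

python3 -m jog '[{"rot":[0,0,0],"travel":[0,-0.13,0],"jaw":1},{"rot":[0,0,0],"travel":[0,-0.13,0],"jaw":1},{"rot":[0,0,0],"travel":[0,-0.13,0],"jaw":1},{"rot":[0,-1,0],"travel":[0,0,0],"jaw":1},{"rot":[0,-1,0],"travel":[0,0,0],"jaw":1},{"rot":[0,-1,0],"travel":[0,0,0],"jaw":1},{"rot":[0,-1,0],"travel":[0,0,0],"jaw":1},{"rot":[0,-1,0],"travel":[0,0,0],"jaw":1}]'
python3 go.py .481 -.16 .122 .5 0 -.866 .043 1 0
```

```text
time: 2.8
position: [0.4438, -0.1546, 0.3213]
tool_rot: [0.034, 1.302, -0.026]
ft_force: [-1.6, -0.2, 1.0]
grip_width: 0.002
t 2.80 pos [ 0.4438 -0.1546  0.3213] F [-1.6 -0.2  1. ] grip 0.002 q [ 0.19 -0.3   0.12  1.91 -0.05  1.28  1.85]
travel [ 0.673 -0.02  -0.056] rot [-0.02 -2.92  0.11] altrot [35.68  0.17  4.57]
```

```bash

python3 -m jog '[{"rot":[0,0,0],"travel":[0.13,0,-0.02],"jaw":1},{"rot":[0,0,0],"travel":[0.13,0,-0.02],"jaw":1},{"rot":[0,0,0],"travel":[0.13,0,-0.01],"jaw":1},{"rot":[0,-1,0],"travel":[0.13,0,0],"jaw":1},{"rot":[0,-1,0],"travel":[0.13,-0.02,0],"jaw":1},{"rot":[0,-1,0],"travel":[0,0,0],"jaw":1}]'
python3 go.py .481 -.16 .122 .5 0 -.866 .043 1 0
```

```text
time: 3.4
position: [0.4812, -0.1598, 0.1243]
tool_rot: [0.031, 1.047, -0.029]
ft_force: [-1.0, 0.3, -0.4]
grip_width: 0.006
t 3.40 pos [ 0.4812 -0.1598  0.1243] F [-1.   0.3 -0.4] grip 0.006 q [ 0.16 -0.25  0.23  2.34 -0.24  0.56  2.09]
travel [ 0.006 -0.001 -0.005] rot [-0.03 -0.    0.11] altrot [35.97  0.17  0.  ]
```

```bash
python3 - <<'E'
from h import *
snap("1")
H=np.array([.600,.067])
def tcp(th,tl,r=.137):
    x=np.array([np.sin(tl),-np.cos(tl)]);n=np.array([np.cos(tl),np.sin(tl)])
    return H+r*np.array([-np.cos(th),np.sin(th)])+.03*x-.0095*n,x,n
prev=None
for th in np.r_[.793,np.arange(.9,2.0,.1)]:
    tl=np.radians(max(0,30*(1.6-th)/.8)) if th>.793 else np.radians(30)
    p,x,n=tcp(th,tl)
    if prev is None: d=p-np.array([.4812,.1243]);X,N=x,n;t0=tl
    else: d=p-prev;X,N=xo,no
    print("%.2f"%th,p.round(4),"travel x %.3f z %.3f rot %.2f"%(d@X/.3,d@N/.3,np.degrees(tl-t0)/-5))
    prev,xo,no,t0=p,x,n,tl
crop("pics/side1.png","pics/c7.png",260,90,400,245,4)
E
```

```text
0.79 [0.5106 0.1339] travel x 0.021 z 0.101 rot -0.00
0.90 [0.5196 0.1432] travel x -0.012 z 0.041 rot 0.75
1.00 [0.5287 0.1509] travel x -0.010 z 0.039 rot 0.75
1.10 [0.5385 0.1576] travel x -0.008 z 0.039 rot 0.75
1.20 [0.5489 0.1633] travel x -0.007 z 0.039 rot 0.75
1.30 [0.5599 0.1677] travel x -0.005 z 0.039 rot 0.75
1.40 [0.5712 0.171 ] travel x -0.003 z 0.039 rot 0.75
1.50 [0.5828 0.1731] travel x -0.002 z 0.039 rot 0.75
1.60 [0.5945 0.1739] travel x -0.000 z 0.039 rot 0.75
1.70 [0.6082 0.1729] travel x 0.004 z 0.046 rot 0.00
1.80 [0.6216 0.1704] travel x 0.008 z 0.045 rot -0.00
1.90 [0.6348 0.1666] travel x 0.013 z 0.044 rot -0.00
```

View pics/c7.png

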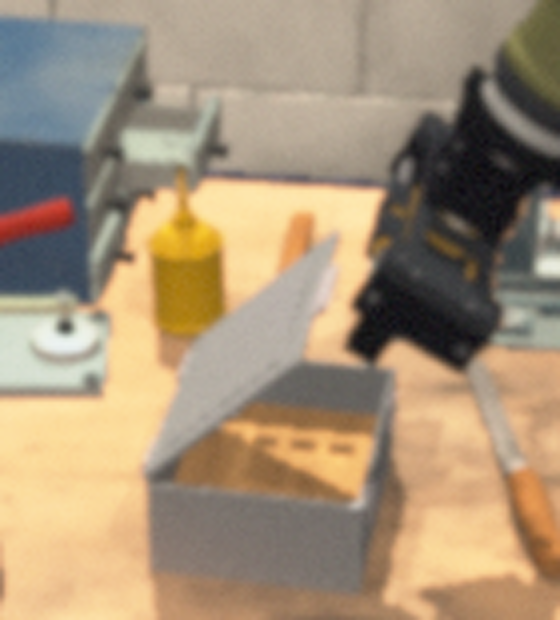

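```bash

python3 -m jog '[{"rot":[0,0,0],"travel":[0.01,0,0.05],"jaw":1},{"rot":[0,0,0],"travel":[0.01,0,0.04],"jaw":1},{"rot":[0,0,0],"travel":[0,0,0.02],"jaw":1},{"rot":[0,0.4,0],"travel":[-0.006,0,0.02],"jaw":1},{"rot":[0,0.4,0],"travel":[-0.006,0,0.02],"jaw":1},{"rot":[0,0.4,0],"travel":[-0.005,0,0.02],"jaw":1},{"rot":[0,0.4,0],"travel":[-0.005,0,0.02],"jaw":1}]'
python3 - <<'E'
from h import *
snap("2");crop("pics/side2.png","pics/c8.png",260,90,400,245,4)
crop("pics/top2.png","pics/c8t.png",360,180,480,290,5)
E
```

```text
time: 4.2
position: [0.5336, -0.1627, 0.1584]
tool_rot: [0.032, 1.185, -0.028]
ft_force: [-1.8, -1.0, -4.3]
grip_width: 0.007
```

View pics/c8.png

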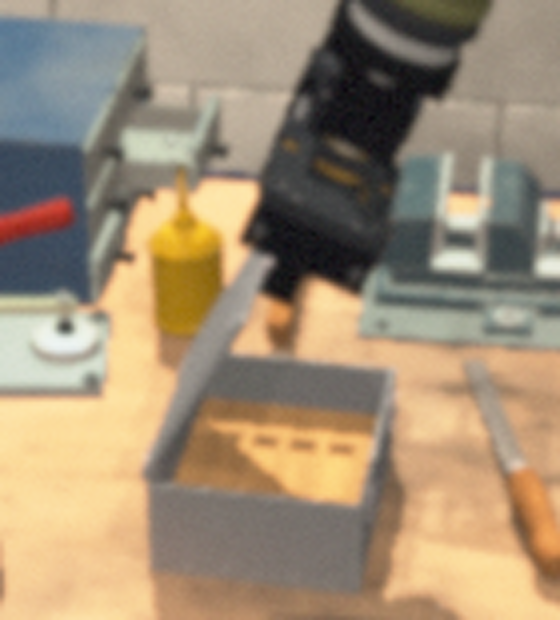

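```bash

python3 -m jog '[{"rot":[0,0.5,0],"travel":[-0.008,0,0.027],"jaw":1},{"rot":[0,0.5,0],"travel":[-0.008,0,0.027],"jaw":1},{"rot":[0,0.5,0],"travel":[-0.007,0,0.027],"jaw":1},{"rot":[0,0.5,0],"travel":[-0.006,0,0.027],"jaw":1},{"rot":[0,0.5,0],"travel":[-0.005,0,0.027],"jaw":1},{"rot":[0,0.5,0],"travel":[-0.004,0,0.027],"jaw":1},{"rot":[0,0.5,0],"travel":[-0.002,0,0.027],"jaw":1}]'
python3 go.py .6348 -.164 .1666 0 0 -1 .043 1 0
python3 - <<'E'
from h import *
snap("3");crop("pics/side3.png","pics/c9.png",240,90,400,245,4)
E
```

```text
time: 5.0
position: [0.5842, -0.1651, 0.1841]
tool_rot: [0.038, 1.49, -0.024]
ft_force: [-3.7, 0.2, -2.6]
grip_width: 0.005
t 5.00 pos [ 0.5842 -0.1651  0.1841] F [-3.7  0.2 -2.6] grip 0.005 q [ 0.12  0.19  0.15  1.69 -0.06  1.18  1.81]
travel [0.072 0.01  0.163] rot [ 0.04  0.92 -0.12] altrot [-35.93   0.19   1.45]
```

View pics/c9.png

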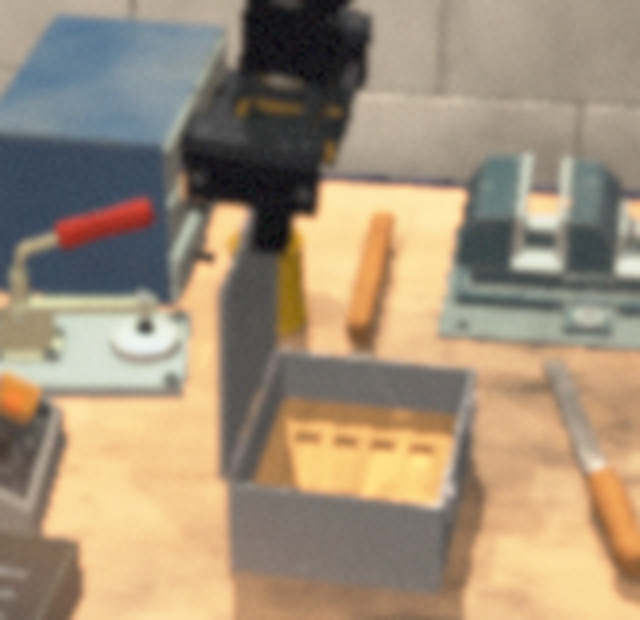

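```bash

python3 -m jog '[{"rot":[0,0.4,0],"travel":[0.002,0,0.025],"jaw":1},{"rot":[0,0.3,0],"travel":[0.002,0,0.025],"jaw":1},{"rot":[0,0.2,0],"travel":[0.004,0,0.025],"jaw":1},{"rot":[0,0,0],"travel":[0.004,0,0.025],"jaw":1},{"rot":[0,0,0],"travel":[0.006,0,0.025],"jaw":1},{"rot":[0,0,0],"travel":[0,0,0],"jaw":1}]'
python3 go.py .6348 -.164 .1666 0 0 -1 .043 1 0
python3 - <<'E'
from fit import *
snap("4");crop("pics/side4.png","pics/c10.png",260,110,380,225,6)
crop("pics/top4.png","pics/c10t.png",360,170,480,290,5)
for th in(1.4,1.5,1.6,1.7,1.8,1.9):
    W,L=casepts([.5339,-.1611,-.0429,th]);print(th,proj("side",[L(.132,.079),L(.132,-.079)]).round(1).tolist(),proj("top",[L(.132,.079),L(.132,-.079)]).round(1).tolist())
E
```

```text
time: 5.7
position: [0.6233, -0.1667, 0.1804]
tool_rot: [0.038, 1.563, -0.023]
ft_force: [-1.2, 0.4, -0.5]
grip_width: 0.003
t 5.70 pos [ 0.6233 -0.1667  0.1804] F [-1.2  0.4 -0.5] grip 0.003 q [ 0.11  0.33  0.15  1.53 -0.06  1.28  1.8 ]
travel [0.046 0.01  0.038] rot [ 0.05  0.09 -0.12] altrot [-35.95   0.18   0.13]
1.4 [[303.5, 164.0], [316.6, 131.8]] [[380.6, 206.6], [459.5, 210.3]]
1.5 [[297.8, 162.9], [311.4, 130.8]] [[380.9, 200.0], [459.8, 203.7]]
1.6 [[292.0, 162.2], [306.2, 130.3]] [[381.2, 193.6], [459.9, 197.3]]
1.7 [[286.3, 162.1], [301.0, 130.2]] [[381.4, 187.4], [459.8, 191.1]]
1.8 [[280.8, 162.5], [295.9, 130.6]] [[381.5, 181.5], [459.6, 185.2]]
1.9 [[275.4, 163.4], [291.0, 131.5]] [[381.6, 176.0], [459.3, 179.6]]
```

View pics/c10.png

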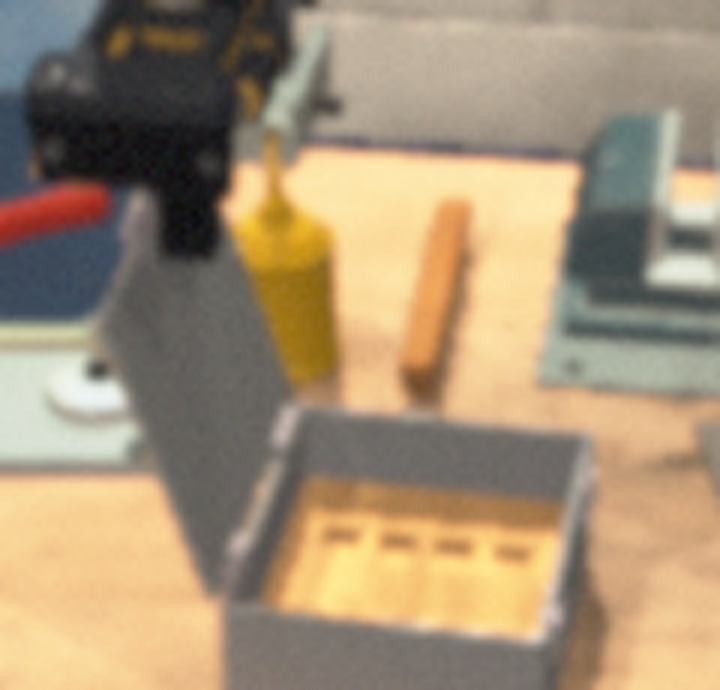

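View pics/c10t.png

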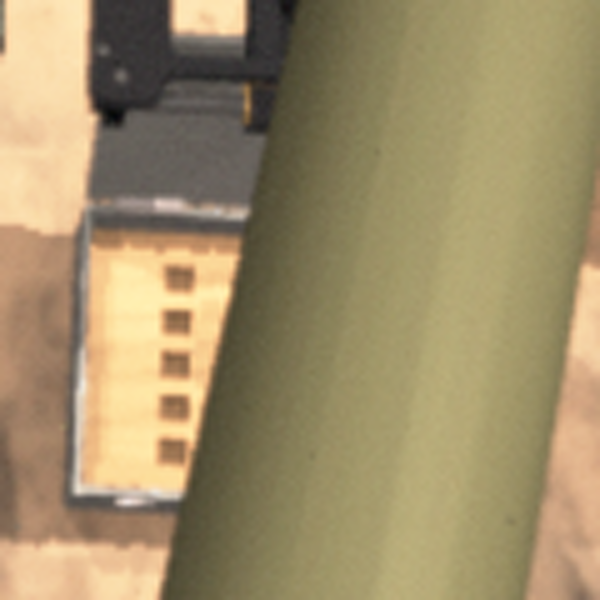

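```bash

python3 -m jog '[{"rot":[0,0,0],"travel":[-0.01,0,-0.1],"jaw":1},{"rot":[0,0,0],"travel":[-0.06,0,-0.12],"jaw":0},{"rot":[-0.6,0,0],"travel":[-0.1,0.1,-0.08],"jaw":-1},{"rot":[-0.6,0,0],"travel":[-0.1,0.12,-0.05],"jaw":-1},{"rot":[-0.6,0,0],"travel":[0,0.15,0],"jaw":-1},{"rot":[-0.6,0,0],"travel":[0,0.15,0],"jaw":-1},{"rot":[-0.4,0,0],"travel":[0,0.15,0],"jaw":-1}]'
python3 go.py .4754 .0652 .1 0 0 -1 -.204 .979 0
python3 - <<'E'
from fit import *
snap("5");crop("pics/side5.png","pics/c11.png",260,110,380,225,6)
crop("pics/top5.png","pics/c11t.png",360,165,480,285,5)
for uv in((180,279),(175,365),(173,451)): print(onz("top",(360+uv[0]/5-.4,170+uv[1]/5-.4),.03).round(4))
W,L=casepts([.5339,-.1611,-.0429,0]);print([W([a,.032,.03]).round(4) for a in(.04,0,-.04)])
E
```

```text
time: 6.5
position: [0.5023, 0.038, 0.2645]
tool_rot: [-0.155, 1.552, 0.17]
ft_force: [0.3, 0.8, -0.5]
grip_width: 0.467
t 6.50 pos [0.5023 0.038  0.2645] F [ 0.3  0.8 -0.5] grip 0.467 q [-0.09 -0.01 -0.03  1.75 -0.01  1.39  1.66]
travel [ 0.548  0.103 -0.076] rot [ 0.02  0.15 -0.1 ] altrot [-35.98   0.16   0.24]
[ 0.5747 -0.1311  0.03  ]
[ 0.5345 -0.1284  0.03  ]
[ 0.4947 -0.127   0.03  ]
[array([ 0.5752, -0.1308,  0.03  ]), array([ 0.5353, -0.1291,  0.03  ]), array([ 0.4953, -0.1274,  0.03  ])]
```

View pics/c11.png

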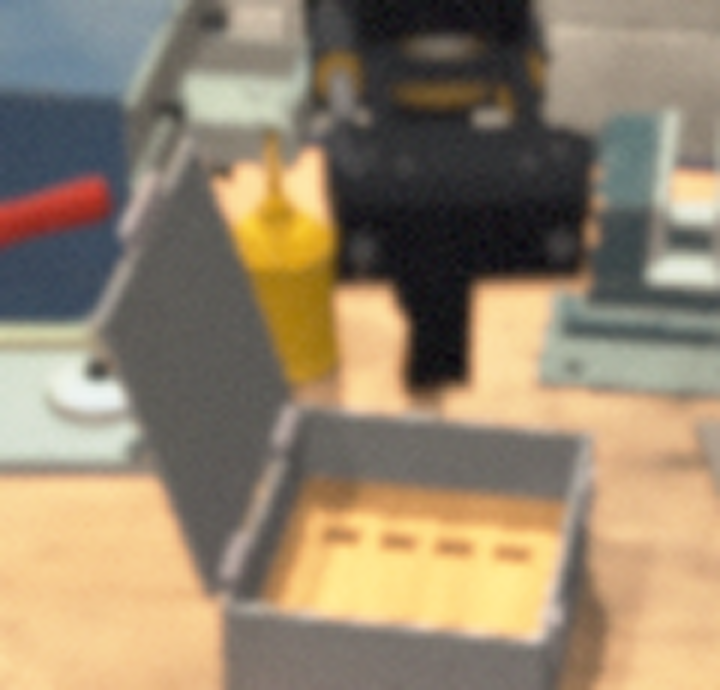

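View pics/c11t.png

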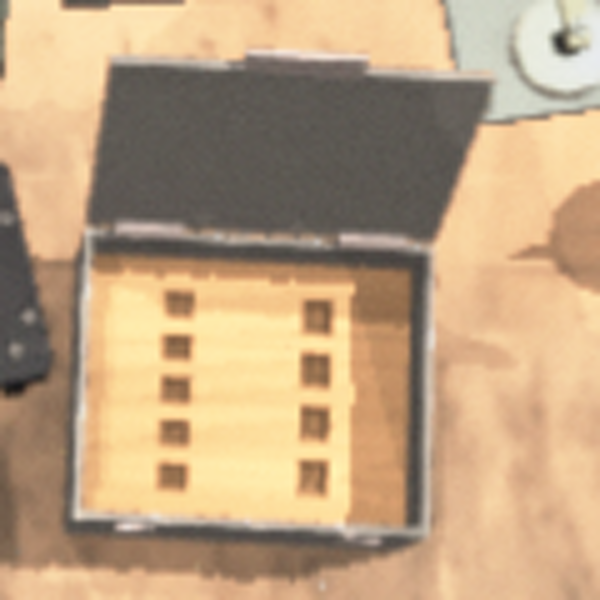

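```bash

python3 -m jog '[{"rot":[0,0.1,0],"travel":[0.08,0.05,-0.04],"jaw":-1},{"rot":[0,0.05,0],"travel":[0.14,0.05,-0.036],"jaw":-1},{"rot":[0,0,0],"travel":[0.14,0,0],"jaw":-1},{"rot":[0,0,0],"travel":[0.14,0,0],"jaw":-1},{"rot":[0,0,0],"travel":[0,0,0],"jaw":-1}]'
python3 go.py .4754 .0652 .004 0 0 -1 -.204 .979 0
python3 - <<'E'
from h import *
snap("6");crop("pics/side6.png","pics/c12.png",290,220,400,320,6)
crop("pics/top6.png","pics/c12t.png",250,200,370,320,5)
E
```

```text
time: 7.1
position: [0.469, 0.061, 0.1086]
tool_rot: [-0.156, 1.579, 0.168]
ft_force: [-0.8, -0.3, 0.4]
grip_width: 0.972
t 7.10 pos [0.469  0.061  0.1086] F [-0.8 -0.3  0.4] grip 0.972 q [-0.11  0.05 -0.07  2.   -0.01  1.1   1.6 ]
travel [0.348 0.006 0.028] rot [ 0.   -0.15 -0.11] altrot [-36.     0.17  -0.24]
```

View pics/c12.png

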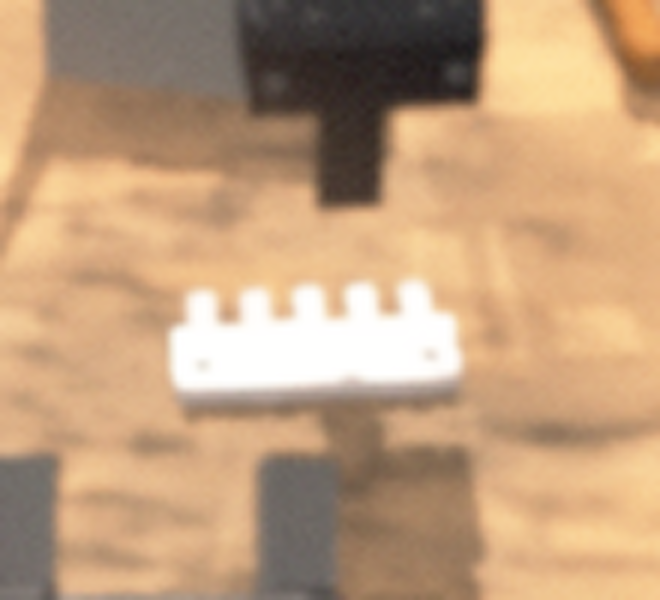

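View pics/c12t.png

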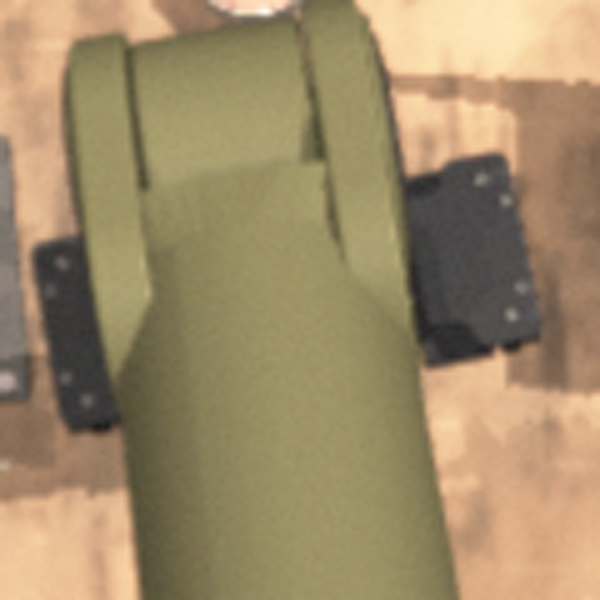

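```bash

python3 -m jog '[{"rot":[0,-0.15,0],"travel":[0.1,0.006,0.028],"jaw":-1},{"rot":[0,0,0],"travel":[0.1,0,0],"jaw":-1},{"rot":[0,0,0],"travel":[0.1,0,0],"jaw":-1},{"rot":[0,0,0],"travel":[0.04,0,0],"jaw":-1},{"rot":[0,0,0],"travel":[0,0,0],"jaw":-1}]'
python3 go.py .4754 .0652 .004 0 0 -1 -.204 .979 0
```

```text
time: 7.7
position: [0.482, 0.0661, 0.0117]
tool_rot: [-0.153, 1.557, 0.168]
ft_force: [0.2, -0.5, 0.8]
grip_width: 0.998
t 7.70 pos [0.482  0.0661 0.0117] F [ 0.2 -0.5  0.8] grip 0.998 q [-0.12  0.19 -0.07  2.07  0.01  0.87  1.58]
travel [ 0.026  0.001 -0.022] rot [-0.   0.1 -0.1] altrot [36.   -0.15 -0.16]
```

```bash

python3 -m jog '[{"rot":[0,0.1,-0.1],"travel":[0.012,0,-0.022],"jaw":-1},{"rot":[0,0,0],"travel":[0.012,0,0],"jaw":-1},{"rot":[0,0,0],"travel":[0,0,0],"jaw":-1}]'
python3 go.py .4754 .0652 .004 0 0 -1 -.204 .979 0
```

```text
time: 8.0
position: [0.4754, 0.0651, 0.0046]
tool_rot: [-0.162, 1.564, 0.161]
ft_force: [0.8, 0.6, 0.3]
grip_width: 1.003
t 8.00 pos [0.4754 0.0651 0.0046] F [0.8 0.6 0.3] grip 1.003 q [-0.13  0.2  -0.07  2.09  0.02  0.86  1.57]
travel [0.002 0.    0.   ] rot [0.   0.01 0.  ] altrot [-3.6e+01 -1.0e-02  2.0e-02]
```

```bash

python3 -m jog '[{"rot":[0,0,0],"travel":[0,0,0],"jaw":1},{"rot":[0,0,0],"travel":[0,0,0],"jaw":1},{"rot":[0,0,0],"travel":[0,0,0],"jaw":1},{"rot":[0,0,0],"travel":[0,0,0],"jaw":1},{"rot":[0,0,0],"travel":[0,0,0],"jaw":1}]' 25
python3 -m jog '[{"rot":[0,0,0],"travel":[-0.05,0,0],"jaw":1},{"rot":[0,0,0],"travel":[-0.1,0,0],"jaw":1},{"rot":[0,0,0],"travel":[-0.12,0,0],"jaw":1},{"rot":[0,0,0],"travel":[-0.13,0,0],"jaw":1},{"rot":[0,0,0],"travel":[-0.13,0,0],"jaw":1},{"rot":[0,0,0],"travel":[-0.13,0,0],"jaw":1}]'
python3 - <<'E'
from h import *
snap("7");crop("pics/side7.png","pics/c13.png",260,140,420,260,5)
E
python3 go.py .5065 .2424 .15 0 .707 -.707 -.08 .703 .707
```

```text
time: 8.5
position: [0.4748, 0.0648, 0.0038]
tool_rot: [-0.162, 1.565, 0.161]
ft_force: [-0.7, 0.3, -0.9]
grip_width: 0.63
time: 9.1
position: [0.4744, 0.0648, 0.2031]
tool_rot: [-0.162, 1.565, 0.161]
ft_force: [0.8, -0.9, -1.3]
grip_width: 0.611
t 9.20 pos [0.4782 0.0655 0.2075] F [ 1.  -0.2 -0.8] grip 0.611 q [-0.12 -0.03 -0.07  1.88 -0.    1.28  1.59]
travel [0.194 0.558 0.211] rot [ 1.41 -1.17  8.91] altrot [-31.99 -13.14  -1.73]
```

View pics/c13.png

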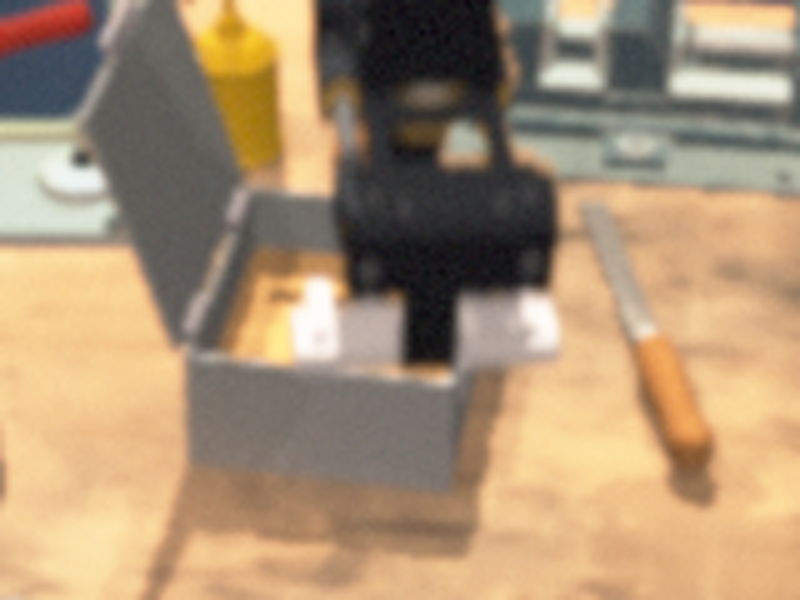

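```bash
cat > tgt.py <<'E'
from go import *
yw=.1154;Y=np.array([-np.sin(yw),np.cos(yw),0]);X=np.array([np.cos(yw),np.sin(yw),0]);Z=np.array([0,0,1.])
G=np.array([.5065,.2424,.055]);C=G+.016*Y+.023*Z
tx=(Y-Z)/2**.5;ty=(Y+Z)/2**.5
E
python3 - <<'E'
from tgt import *
print((C-.08*tx+.004*ty).round(4),tx.round(3),ty.round(3))
show(C-.08*tx+.004*ty+[0,0,.07],tx,ty)
E
```

```text
[0.5108 0.2049 0.1374] [-0.081  0.702 -0.707] [-0.081  0.702  0.707]
t 9.20 pos [0.4782 0.0655 0.2075] F [ 1.  -0.2 -0.8] grip 0.611 q [-0.12 -0.03 -0.07  1.88 -0.    1.28  1.59]
travel [0.002 0.433 0.201] rot [ 1.02 -0.3   9.  ] altrot [-32.33 -13.4   -0.44]
```

```bash

python3 -m jog '[{"rot":[0,0,0],"travel":[0,0.1,0.05],"jaw":1},{"rot":[0,0,0],"travel":[0,0.11,0.05],"jaw":1},{"rot":[0,0,0],"travel":[0,0.11,0.05],"jaw":1},{"rot":[0.5,0,0],"travel":[0,0.11,0.05],"jaw":1},{"rot":[0.5,0,0],"travel":[0,0,0],"jaw":1},{"rot":[0,0,0.7],"travel":[0,0,0],"jaw":1},{"rot":[0,0,1],"travel":[0,0,0],"jaw":1},{"rot":[0,0,1],"travel":[0,0,0],"jaw":1}]'
python3 - <<'E'
from tgt import *
show(C-.08*tx+.004*ty+[0,0,.07],tx,ty)
E
```

```text
time: 10.0
position: [0.5067, 0.2039, 0.2007]
tool_rot: [0.094, 1.576, 0.281]
ft_force: [0.4, -1.0, -1.2]
grip_width: 0.607
t 10.00 pos [0.5067 0.2039 0.2007] F [ 0.4 -1.  -1.2] grip 0.607 q [-0.15  0.09 -0.13  1.79 -0.24  1.23  1.49]
travel [-0.021  0.007  0.014] rot [ 0.04 -0.04  6.27] altrot [-34.63  -9.72  -0.06]
```

```bash

python3 -m jog '[{"rot":[0,0,1],"travel":[0,0,0],"jaw":1},{"rot":[0,0,1],"travel":[0,0,0],"jaw":1},{"rot":[0,0,1],"travel":[0,0,0],"jaw":1},{"rot":[0,0,1],"travel":[0,0,0],"jaw":1},{"rot":[0,0,1],"travel":[0,0,0],"jaw":1},{"rot":[0,0,1],"travel":[0,0,0],"jaw":1},{"rot":[0,0,0.27],"travel":[0,0,0],"jaw":1},{"rot":[0,0,0],"travel":[0,0,0],"jaw":1}]'
python3 - <<'E'
from tgt import *
show(C-.08*tx+.004*ty,tx,ty)
snap("8");crop("pics/side8.png","pics/c14.png",240,140,400,370,3)
crop("pics/top8.png","pics/c14t.png",190,160,370,320,4)
E
```

```text
time: 10.8
position: [0.5068, 0.2025, 0.1999]
tool_rot: [0.528, 1.53, 0.7]
ft_force: [-0.1, 0.8, -0.4]
grip_width: 0.608
t 10.80 pos [0.5068 0.2025 0.1999] F [-0.1  0.8 -0.4] grip 0.608 q [ 0.09  0.2  -0.04  1.88 -0.79  1.33  2.04]
travel [ 0.153 -0.142  0.015] rot [-0.02 -0.04  0.04] altrot [35.98  0.07  0.06]
```

View pics/c14.png

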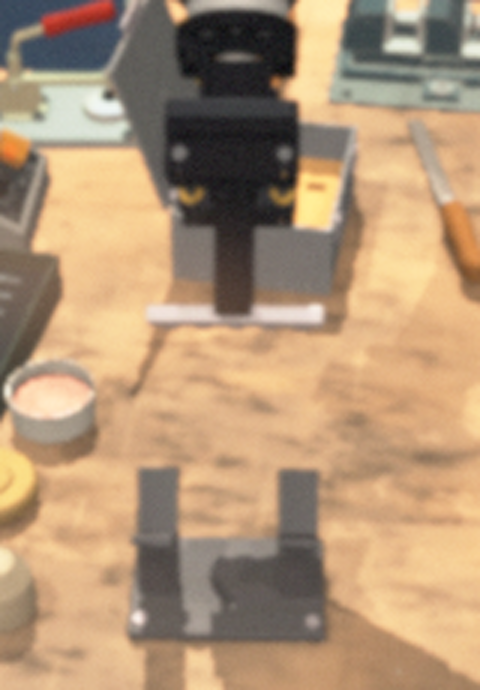

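View pics/c14t.png

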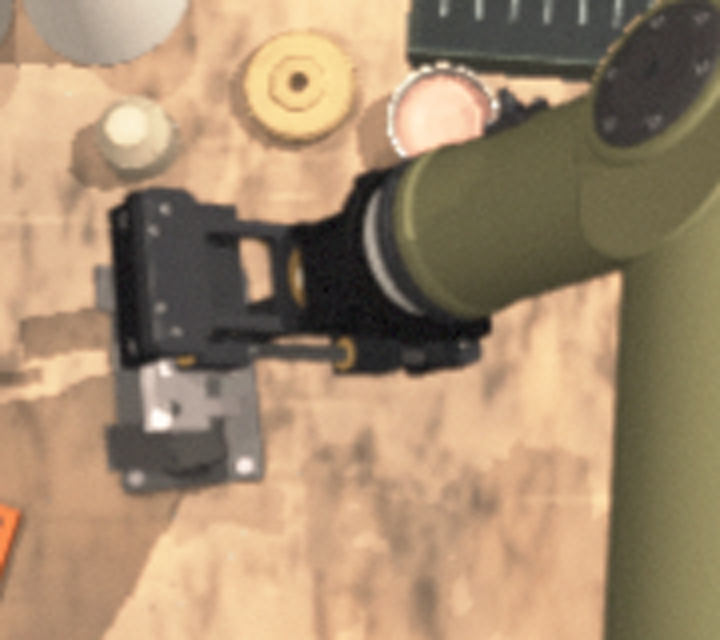

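```bash

python3 -m jog '[{"rot":[0,0,0],"travel":[0.06,-0.05,0.005],"jaw":1},{"rot":[0,0,0],"travel":[0.06,-0.05,0.005],"jaw":1},{"rot":[0,0,0.03],"travel":[0.033,-0.042,0.005],"jaw":1},{"rot":[0,0,0],"travel":[0.07,0,0],"jaw":1},{"rot":[0,0,0],"travel":[0.07,0,0],"jaw":1},{"rot":[0,0,0],"travel":[0.04,0,0],"jaw":1},{"rot":[0,0,0],"travel":[0,0,0],"jaw":1}]'
python3 - <<'E'
from tgt import *
show(C+.001*tx,tx,ty)
snap("9");crop("pics/side9.png","pics/c15.png",240,230,400,380,4)
E
```

```text
time: 11.6
position: [0.5056, 0.2457, 0.1004]
tool_rot: [0.527, 1.529, 0.708]
ft_force: [0.5, -0.5, -1.6]
grip_width: 0.605
t 11.60 pos [0.5056 0.2457 0.1004] F [ 0.5 -0.5 -1.6] grip 0.605 q [ 0.04  0.32 -0.08  1.95 -0.86  1.14  2.15]
travel [ 0.086 -0.023  0.002] rot [ 0.03 -0.07 -0.  ] altrot [-3.597e+01  1.000e-02 -1.000e-01]
```

View pics/c15.png

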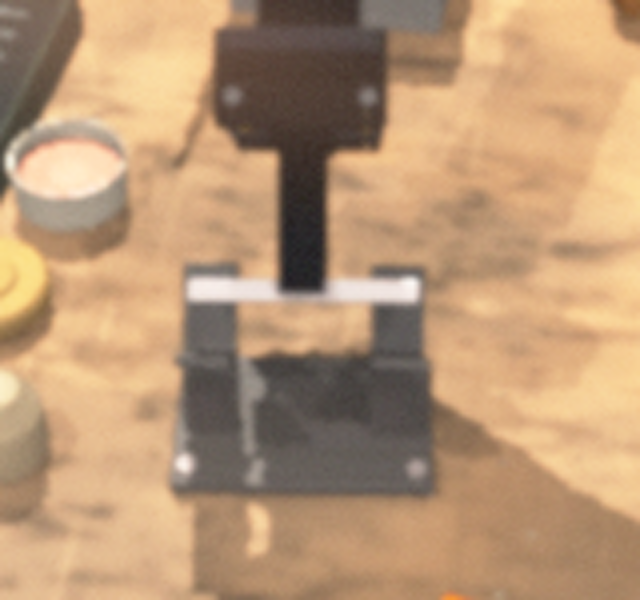

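```bash

python3 -m jog '[{"rot":[0,0,0],"travel":[0.025,-0.006,0],"jaw":1},{"rot":[0,0,0],"travel":[0.025,-0.006,0.001],"jaw":1},{"rot":[0,0,0],"travel":[0.015,0,0],"jaw":1},{"rot":[0,0,0],"travel":[0.007,0,0],"jaw":1},{"rot":[0,0,0],"travel":[0,0,0],"jaw":1}]'
python3 - <<'E'
from tgt import *
show(C+.001*tx,tx,ty)
E
python3 -m jog '[{"rot":[0,0,0],"travel":[0.007,0,0],"jaw":1},{"rot":[0,0,0],"travel":[0.0,-0.005,0],"jaw":1},{"rot":[0,0,0],"travel":[0,0,0],"jaw":1}]'
python3 - <<'E'
from tgt import *
show(C+.001*tx,tx,ty)
E
```

```text
time: 12.2
position: [0.5054, 0.257, 0.0829]
tool_rot: [0.529, 1.527, 0.705]
ft_force: [0.6, -0.0, -1.2]
grip_width: 0.608
t 12.20 pos [0.5054 0.257  0.0829] F [ 0.6 -0.  -1.2] grip 0.608 q [ 0.03  0.35 -0.09  1.97 -0.88  1.1   2.16]
travel [ 0.018 -0.008 -0.002] rot [ 0.02 -0.03  0.  ] altrot [-35.98  -0.    -0.05]
time: 12.5
position: [0.5058, 0.2568, 0.0805]
tool_rot: [0.529, 1.527, 0.705]
ft_force: [-0.3, -0.2, -1.1]
grip_width: 0.61
t 12.50 pos [0.5058 0.2568 0.0805] F [-0.3 -0.2 -1.1] grip 0.610 q [ 0.03  0.35 -0.09  1.97 -0.88  1.1   2.17]
travel [ 0.013 -0.002 -0.003] rot [ 0.02 -0.02  0.01] altrot [-3.598e+01 -1.000e-02 -4.000e-02]
```

```bash

python3 -m jog '[{"rot":[0,0,0],"travel":[0.005,0,0],"jaw":1},{"rot":[0,0,0],"travel":[0.005,0,0],"jaw":1},{"rot":[0,0,0],"travel":[0,0,0],"jaw":1}]'
python3 - <<'E'
from tgt import *
show(C+.001*tx,tx,ty)
E
python3 -m jog '[{"rot":[0,0,0],"travel":[0.004,0,0],"jaw":1},{"rot":[0,0,0],"travel":[0.003,0,0],"jaw":1},{"rot":[0,0,0],"travel":[0,0,0],"jaw":1}]'
python3 - <<'E'
from tgt import *
show(C+.001*tx,tx,ty)
E
```

```text
time: 12.8
position: [0.5055, 0.2592, 0.0785]
tool_rot: [0.529, 1.526, 0.705]
ft_force: [0.9, -1.1, -0.6]
grip_width: 0.608
t 12.80 pos [0.5055 0.2592 0.0785] F [ 0.9 -1.1 -0.6] grip 0.608 q [ 0.03  0.35 -0.09  1.97 -0.88  1.09  2.17]
travel [ 0.003 -0.003 -0.003] rot [ 0.02 -0.02  0.  ] altrot [-35.98  -0.    -0.04]
time: 13.1
position: [0.5056, 0.2593, 0.0784]
tool_rot: [0.529, 1.526, 0.705]
ft_force: [-3.7, -8.8, 9.1]
grip_width: 0.605
t 13.10 pos [0.5056 0.2593 0.0784] F [-3.7 -8.8  9.1] grip 0.605 q [ 0.03  0.35 -0.09  1.97 -0.88  1.09  2.17]
travel [ 0.002 -0.003 -0.004] rot [ 0.02 -0.02 -0.  ] altrot [-3.598e+01  1.000e-02 -3.000e-02]
```

```bash

python3 -m jog '[{"rot":[0,0,0],"travel":[-0.005,-0.003,0],"jaw":1},{"rot":[0,0,0],"travel":[0,0,0],"jaw":-0.5},{"rot":[0,0,0],"travel":[0,0,0],"jaw":-1},{"rot":[0,0,0],"travel":[0,0,0],"jaw":-1},{"rot":[0,0,0],"travel":[-0.03,0,0],"jaw":-1},{"rot":[0,0,0],"travel":[-0.1,0,0],"jaw":-1},{"rot":[0,0,0],"travel":[-0.12,0,0],"jaw":-1},{"rot":[0,0,0],"travel":[-0.12,0,0],"jaw":-1}]'
python3 - <<'E'
from tgt import *
show(C+.001*tx,tx,ty)
snap("10");crop("pics/side10.png","pics/c16.png",240,230,400,380,4)
crop("pics/top10.png","pics/c16t.png",190,190,310,310,5)
E
```

```text
time: 13.9
position: [0.5145, 0.1801, 0.1571]
tool_rot: [0.529, 1.527, 0.705]
ft_force: [0.2, -0.5, -0.5]
grip_width: 0.992
t 13.90 pos [0.5145 0.1801 0.1571] F [ 0.2 -0.5 -0.5] grip 0.992 q [ 0.11  0.27 -0.02  1.89 -0.79  1.3   2.13]
travel [ 0.375 -0.001 -0.002] rot [ 0.02 -0.03  0.  ] altrot [-3.598e+01 -1.000e-02 -5.000e-02]
```

View pics/c16.png

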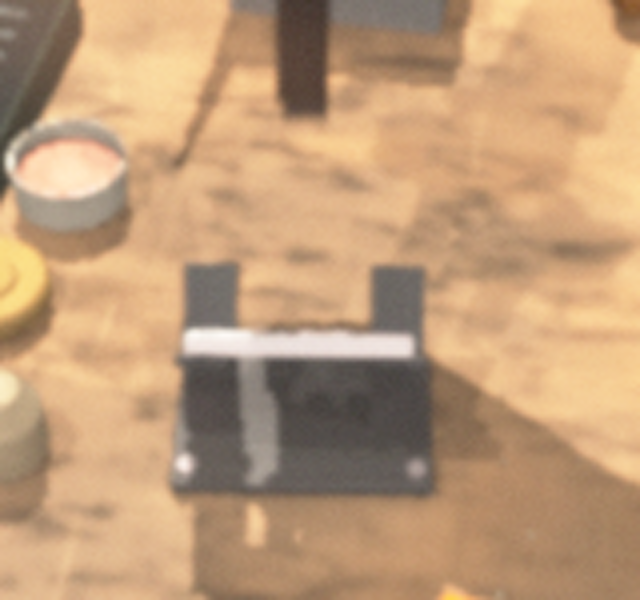

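View pics/c16t.png

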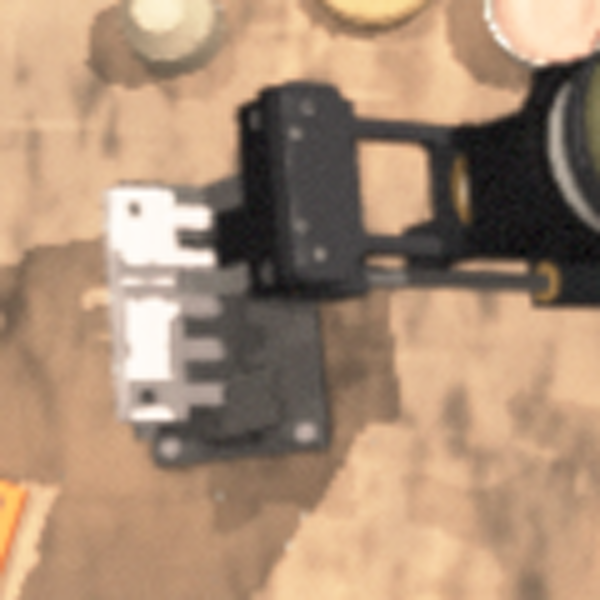

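```bash
python3 - <<'E'
from tgt import *
# four corners of the back edge: upper face (normal -tx) ±.005
for nm,P in[("far up",C+.027*ty+.052*X-.005*tx),("near up",C+.027*ty-.052*X-.005*tx),("far lo",C+.027*ty+.052*X+.005*tx),("near lo",C+.027*ty-.052*X+.005*tx),
  ("holes?far",C-.005*ty+.052*X-.005*tx)]:
    s=proj("side",P)[0];t=proj("top",P)[0]
    print(nm,"c16",((s-[240,230]+.4)*4).round(0),"c16t",((t-[190,190]+.4)*5).round(0))
E
python3 - <<'E'
from h import *
crop("pics/side10.png","pics/c17.png",270,295,360,345,8)
E
```

```text
far up c16 [186. 334.] c16t [110. 189.]
near up c16 [416. 338.] c16t [127. 423.]
far lo c16 [186. 357.] c16t [ 98. 194.]
near lo c16 [416. 360.] c16t [114. 426.]
holes?far c16 [192. 332.] c16t [172. 193.]
```

View pics/c17.png

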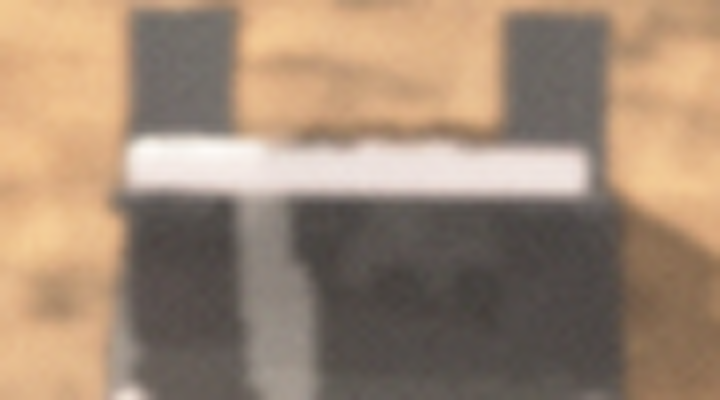

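```bash
python3 - <<'E'
from tgt import *
im=cv2.imread("pics/top10.png");k=9;u0,v0=205,220
im=cv2.resize(im[v0:v0+62,u0:u0+50],None,fx=k,fy=k,interpolation=cv2.INTER_CUBIC)
for d,col in((0,(0,0,255)),(-.02,(0,160,0))):
    X2=R.from_rotvec([0,0,d]).apply(X);ty2=R.from_rotvec([0,0,d]).apply(ty);tx2=R.from_rotvec([0,0,d]).apply(tx);C2=C+.001*X
    pts=[[.027,-.052],[.027,.052],[-.005,.052]]
    for t in(.04,.02,0,-.02,-.04): pts+=[[-.005,t+.0045],[-.027,t+.0025],[-.027,t-.0025],[-.005,t-.0045]]
    pts+=[[-.005,-.052]]
    P=np.array([C2-.005*tx2+a*ty2+b*X2 for a,b in pts])
    q=((proj("top",P)-[u0,v0]+.5)*k-.5).round().astype(int)
    cv2.polylines(im,[q],True,col,1)
cv2.imwrite("pics/c18.png",im)
E
```

```text
(no output)
```

View pics/c18.png

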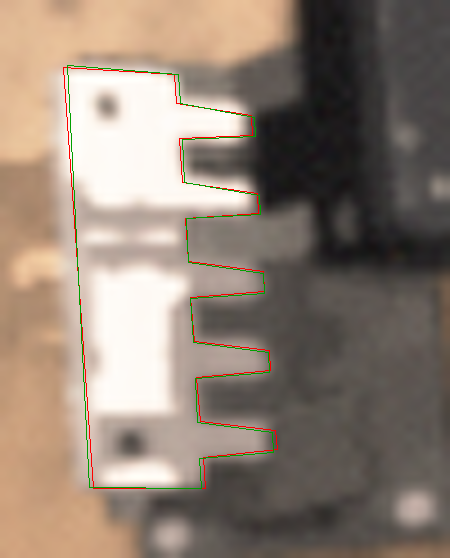

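Comb lies leaning in the groove, outline matches model at C+1 mm along X. Now swing over to take it by the back.

```bash

python3 -m jog '[{"rot":[0,0,0],"travel":[-0.11,0.11,0],"jaw":0},{"rot":[0,0,0],"travel":[-0.11,0.11,0],"jaw":0},{"rot":[0,0,-1],"travel":[-0.07,0.07,0],"jaw":0},{"rot":[0,0,-1],"travel":[0,0,0],"jaw":0},{"rot":[0,0,-1],"travel":[0,0,0],"jaw":0},{"rot":[0,0,-1],"travel":[0,0,0],"jaw":0},{"rot":[0,0,-1],"travel":[0,0,0],"jaw":0},{"rot":[0,0,-1],"travel":[0,0,0],"jaw":0}]'
python3 -m jog '[{"rot":[0,0,-1],"travel":[0,0,0],"jaw":0},{"rot":[0,0,-1],"travel":[0,0,0],"jaw":0},{"rot":[0,0,-1],"travel":[0,0,0],"jaw":0}]'
python3 - <<'E'
from tgt import *
C=C+.001*X
show(C+.114*ty+[0,0,.09],-ty,tx)
E
```

```text
time: 14.8
position: [0.5145, 0.1814, 0.2792]
tool_rot: [0.11, 1.574, 0.296]
ft_force: [-0.0, 0.0, -0.8]
grip_width: 0.507
time: 15.1
position: [0.5144, 0.1816, 0.2792]
tool_rot: [-0.096, 1.568, 0.091]
ft_force: [-0.5, 0.5, -0.4]
grip_width: 0.502
t 15.10 pos [0.5144 0.1816 0.2792] F [-0.5  0.5 -0.4] grip 0.502 q [-0.21  0.09 -0.2   1.62  0.02  1.44  1.29]
travel [0.1   0.527 0.002] rot [ 0.04  0.02 -8.96] altrot [-3.325e+01  1.371e+01  2.000e-02]
```

```bash

python3 -m jog '[{"rot":[0,0,0],"travel":[0,0.13,0],"jaw":0},{"rot":[0,0,0],"travel":[0,0.13,0],"jaw":0},{"rot":[0,0,0],"travel":[0,0.13,0],"jaw":0},{"rot":[0,0,0],"travel":[0,0.13,0],"jaw":0},{"rot":[0,0,-1],"travel":[0,0,0],"jaw":0},{"rot":[0,0,-1],"travel":[0,0,0],"jaw":0},{"rot":[0,0,-1],"travel":[0,0,0],"jaw":0},{"rot":[0,0,-1],"travel":[0,0,0],"jaw":0}]'
python3 -m jog '[{"rot":[0,0,-1],"travel":[0,0,0],"jaw":0},{"rot":[0,0,-1],"travel":[0,0,0],"jaw":0},{"rot":[0,0,-1],"travel":[0,0,0],"jaw":0},{"rot":[0,0,-1],"travel":[0,0,0],"jaw":0},{"rot":[0,0,-1],"travel":[0,0,0],"jaw":0},{"rot":[0,0,0],"travel":[0,0,0],"jaw":0}]'
python3 - <<'E'
from tgt import *
C=C+.001*X
show(C+.114*ty,-ty,tx)
E
```

```text
time: 15.9
position: [0.4959, 0.3366, 0.2789]
tool_rot: [-0.368, 1.531, -0.183]
ft_force: [0.9, 0.3, -1.1]
grip_width: 0.5
time: 16.5
position: [0.4942, 0.3383, 0.2748]
tool_rot: [-0.705, 1.438, -0.52]
ft_force: [-0.5, 0.2, -0.0]
grip_width: 0.498
t 16.50 pos [0.4942 0.3383 0.2748] F [-0.5  0.2 -0. ] grip 0.498 q [-0.78  0.59 -0.26  1.2   0.64  1.99  0.73]
travel [0.273 0.275 0.01 ] rot [0.12 0.01 0.04] altrot [-3.588e+01 -6.000e-02  1.000e-02]
```

```bash

python3 -m jog '[{"rot":[0.12,0,0.04],"travel":[0.068,0.069,0.003],"jaw":0},{"rot":[0,0,0],"travel":[0.068,0.069,0.003],"jaw":0},{"rot":[0,0,0],"travel":[0.068,0.069,0.002],"jaw":0},{"rot":[0,0,0],"travel":[0.068,0.069,0.002],"jaw":0},{"rot":[0,0,0],"travel":[0,0,0],"jaw":0}]'
python3 - <<'E'
from tgt import *
C=C+.001*X
show(C+.114*ty,-ty,tx)
show(C+.004*ty,-ty,tx)
snap("11");crop("pics/side11.png","pics/c19.png",220,200,420,400,4)
crop("pics/top11.png","pics/c19t.png",130,190,310,320,4)
E
```

```text
time: 17.0
position: [0.4988, 0.3357, 0.1593]
tool_rot: [-0.689, 1.437, -0.528]
ft_force: [0.1, -0.5, -0.7]
grip_width: 0.499
t 17.00 pos [0.4988 0.3357 0.1593] F [ 0.1 -0.5 -0.7] grip 0.499 q [-0.77  0.67 -0.26  1.31  0.63  1.83  0.61]
travel [-0.006  0.009 -0.007] rot [-0.06 -0.03 -0.01] altrot [ 3.594e+01 -2.000e-02  5.000e-02]
t 17.00 pos [0.4988 0.3357 0.1593] F [ 0.1 -0.5 -0.7] grip 0.499 q [-0.77  0.67 -0.26  1.31  0.63  1.83  0.61]
travel [ 0.361  0.008 -0.006] rot [-0.06 -0.03 -0.01] altrot [ 3.594e+01 -2.000e-02  5.000e-02]
```

View pics/c19.png

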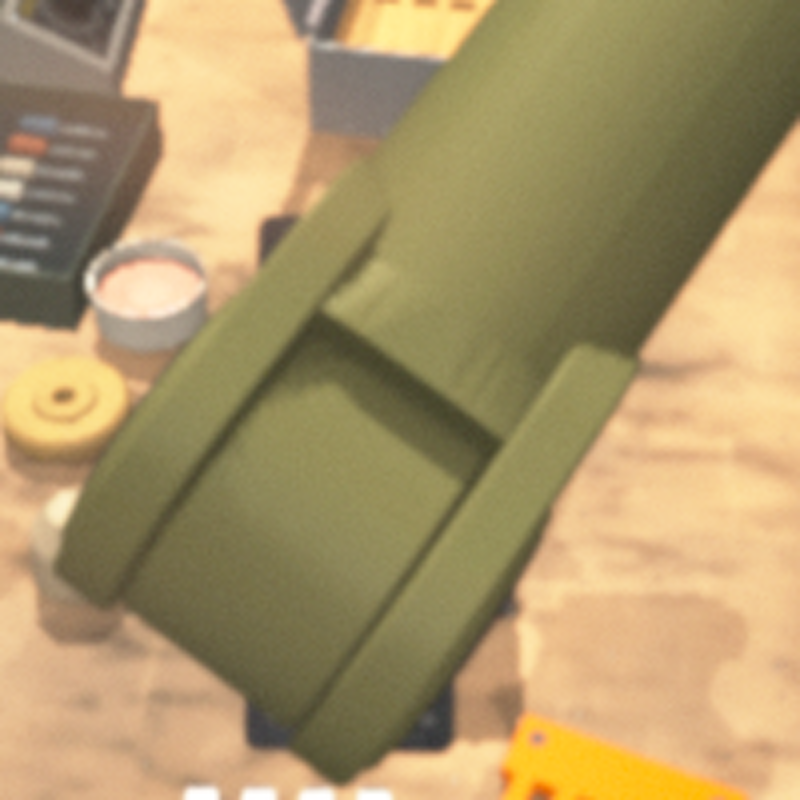

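View pics/c19t.png

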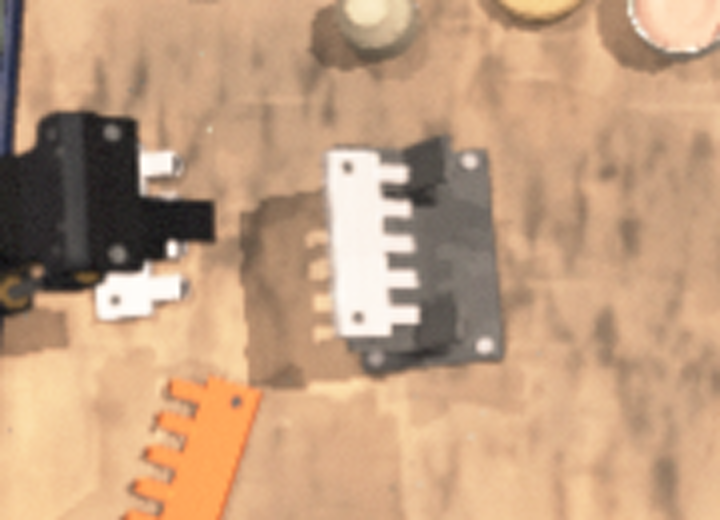

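```bash

python3 -m jog '[{"rot":[0,0,0],"travel":[0.08,0.008,-0.006],"jaw":0},{"rot":[0,0,0],"travel":[0.08,0,0],"jaw":0},{"rot":[0,0,0],"travel":[0,0,0],"jaw":0}]'
python3 - <<'E'
from tgt import *
C=C+.001*X
show(C+.004*ty,-ty,tx)
snap("12");crop("pics/top12.png","pics/c20t.png",130,190,310,320,4)
E
```

```text
time: 17.4
position: [0.5026, 0.3029, 0.1278]
tool_rot: [-0.684, 1.433, -0.531]
ft_force: [-0.2, -0.3, 0.3]
grip_width: 0.501
t 17.40 pos [0.5026 0.3029 0.1278] F [-0.2 -0.3  0.3] grip 0.501 q [-0.73  0.65 -0.25  1.41  0.63  1.75  0.59]
travel [ 0.209  0.012 -0.007] rot [-0.12 -0.   -0.02] altrot [ 3.588e+01 -3.000e-02  0.000e+00]
```

View pics/c20t.png

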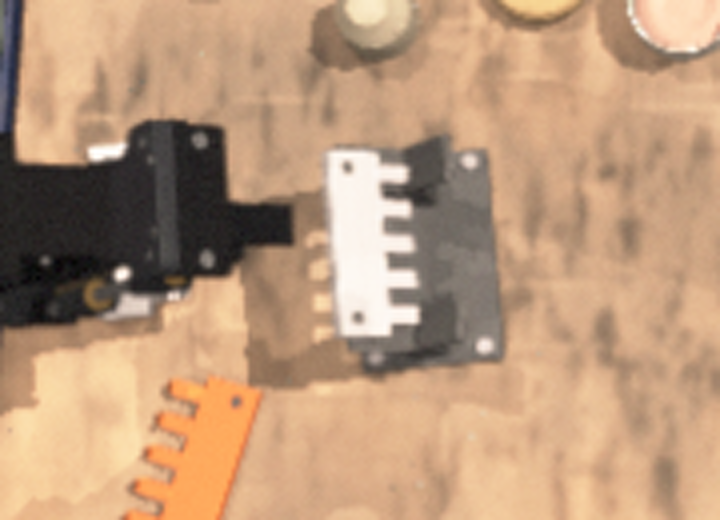

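```bash

python3 -m jog '[{"rot":[-0.12,0,0],"travel":[0.03,0.012,-0.007],"jaw":0},{"rot":[0,0,0],"travel":[0.06,0,0],"jaw":0},{"rot":[0,0,0],"travel":[0.06,0,0],"jaw":0},{"rot":[0,0,0],"travel":[0.04,0,0],"jaw":0},{"rot":[0,0,0],"travel":[0.015,0,0],"jaw":0},{"rot":[0,0,0],"travel":[0,0,0],"jaw":0}]'
python3 - <<'E'
from tgt import *
C=C+.001*X
show(C+.004*ty,-ty,tx)
E
```

```text
time: 18.1
position: [0.5046, 0.2647, 0.0807]
tool_rot: [-0.694, 1.436, -0.52]
ft_force: [-0.1, -0.4, 0.5]
grip_width: 0.501
t 18.10 pos [0.5046 0.2647 0.0807] F [-0.1 -0.4  0.5] grip 0.501 q [-0.7   0.65 -0.24  1.51  0.65  1.64  0.58]
travel [ 0.008 -0.009  0.001] rot [ 0.03  0.02 -0.04] altrot [-3.597e+01  6.000e-02  3.000e-02]
```

```bash

python3 -m jog '[{"rot":[0.03,0,-0.04],"travel":[0.006,-0.009,0],"jaw":0},{"rot":[0,0,0],"travel":[0,0,0],"jaw":0}]'
python3 - <<'E'
from tgt import *
C=C+.001*X
show(C+.004*ty,-ty,tx)
E
python3 -m jog '[{"rot":[0,0,0],"travel":[0,0,0],"jaw":1},{"rot":[0,0,0],"travel":[0,0,0],"jaw":1},{"rot":[0,0,0],"travel":[0,0,0],"jaw":1},{"rot":[0,0,0],"travel":[0,0,0],"jaw":1},{"rot":[0,0,0],"travel":[0,0,0],"jaw":1}]' 20
python3 go.py .5 .2 .2 0 0 -1 0 1 0
```

```text
time: 18.3
position: [0.5052, 0.2621, 0.082]
tool_rot: [-0.694, 1.433, -0.524]
ft_force: [-0.6, 1.0, -0.3]
grip_width: 0.496
t 18.30 pos [0.5052 0.2621 0.082 ] F [-0.6  1.  -0.3] grip 0.496 q [-0.69  0.65 -0.24  1.52  0.65  1.64  0.57]
travel [0.005 0.001 0.   ] rot [-0.01  0.03 -0.  ] altrot [ 3.599e+01 -1.000e-02 -5.000e-02]
time: 18.8
position: [0.505, 0.2616, 0.0814]
tool_rot: [-0.695, 1.434, -0.524]
ft_force: [0.3, 0.1, 0.3]
grip_width: 0.134
t 18.80 pos [0.505  0.2616 0.0814] F [0.3 0.1 0.3] grip 0.134 q [-0.69  0.65 -0.24  1.52  0.65  1.64  0.57]
travel [-0.137 -0.422 -0.04 ] rot [1.26 0.54 8.99] altrot [-32.12 -13.31   0.8 ]
```

```bash

python3 -m jog '[{"rot":[0,0,0],"travel":[0,0,0],"jaw":1},{"rot":[0,0,0],"travel":[0,0,0],"jaw":1},{"rot":[0,0,0],"travel":[-0.04,0,0],"jaw":1},{"rot":[0,0,0],"travel":[-0.1,0,0],"jaw":1},{"rot":[0,0,0],"travel":[-0.1,-0.05,0],"jaw":1},{"rot":[0,0,0.6],"travel":[-0.1,-0.1,0],"jaw":1},{"rot":[0,0,1],"travel":[-0.1,-0.1,0],"jaw":1},{"rot":[0,0,1],"travel":[-0.07,-0.07,0],"jaw":1}]' 30
python3 -m jog '[{"rot":[0,0,1],"travel":[0,0,0],"jaw":1},{"rot":[0,0,1],"travel":[0,0,0],"jaw":1},{"rot":[0,0,1],"travel":[0,0,0],"jaw":1},{"rot":[0,0,1],"travel":[0,0,0],"jaw":1},{"rot":[0,0,1],"travel":[0,0,0],"jaw":1},{"rot":[0,0,1],"travel":[0,0,0],"jaw":1},{"rot":[0,0,0.4],"travel":[0,0,0],"jaw":1}]'
python3 - <<'E'
from tgt import *
show([.5,.2,.25],[0,0,-1],Y)
snap("13");crop("pics/side13.png","pics/c21.png",240,170,440,370,4)
crop("pics/top13.png","pics/c21t.png",130,190,310,320,4)
E
```

```text
time: 19.6
position: [0.5005, 0.298, 0.26]
tool_rot: [-0.52, 1.489, -0.339]
ft_force: [0.9, -0.8, -1.0]
grip_width: 0.112
time: 20.3
position: [0.5015, 0.294, 0.2583]
tool_rot: [-0.088, 1.566, 0.092]
ft_force: [0.1, 0.3, -1.4]
grip_width: 0.112
t 20.30 pos [0.5015 0.294  0.2583] F [ 0.1  0.3 -1.4] grip 0.112 q [-0.32  0.17 -0.29  1.57  0.05  1.4   1.07]
travel [ 0.027 -0.311 -0.041] rot [-0.01  0.04 -0.03] altrot [35.99 -0.04 -0.06]
```

View pics/c21.png

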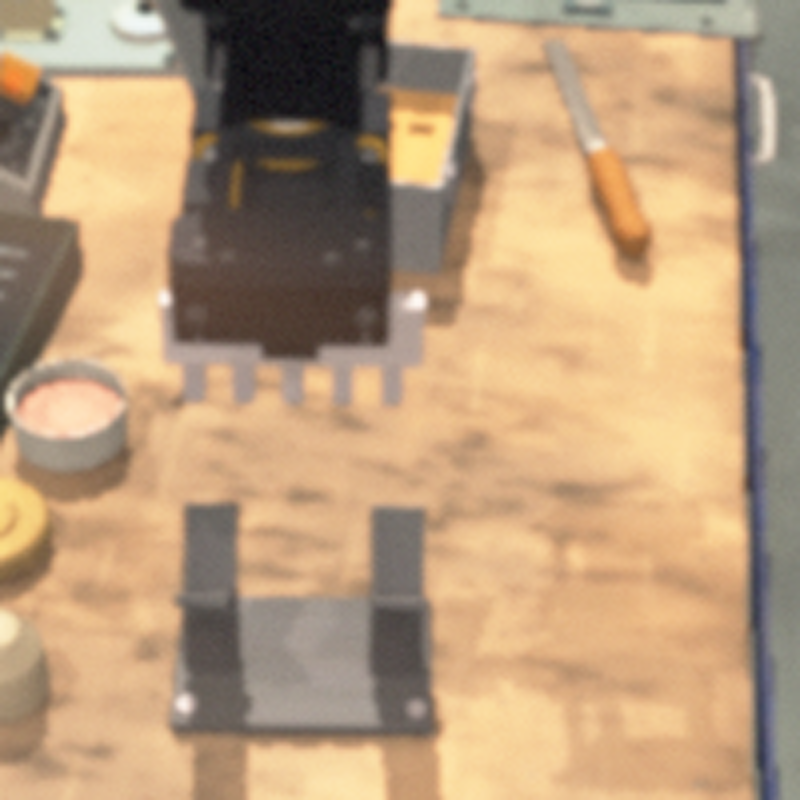

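```bash
cat > held.py <<'E'
from go import *
def comb3(dx,dz,rot):
    # tool coords of comb outline; nominal: TCP at own x=+.004 -> own x = .004 - tool x ; own length along tool z ; rot about tool y
    pts=[[.027,-.052],[.027,.052],[-.005,.052]]
    for t in(.04,.02,0,-.02,-.04): pts+=[[-.005,t+.0045],[-.023,t+.0045],[-.027,t+.0025],[-.027,t-.0025],[-.023,t-.0045],[-.005,t-.0045]]
    pts+=[[-.005,-.052]]
    q=np.array([[ -a,0,b] for a,b in pts])
    q=R.from_rotvec([0,rot,0]).apply(q)+[.004+dx,0,dz]
    return q
def world(q):
    s=ctrl.get_state();return R.from_rotvec(s["tool_rot"]).apply(q)+s["position"]
def overlay(png,out,cam,box,k,par):
    u0,v0,u1,v1=box;im=cv2.imread(png)[v0:v1,u0:u1];im=cv2.resize(im,None,fx=k,fy=k,interpolation=cv2.INTER_CUBIC)
    for off,col in((.005,(0,0,255)),(-.005,(0,160,0))):
        P=world(comb3(*par)+[0,off,0])
        cv2.polylines(im,[((proj(cam,P)-[u0,v0]+.5)*k-.5).round().astype(int)],True,col,1)
    cv2.imwrite(out,im)
E
python3 - <<'E'
from held import *
overlay("pics/side13.png","pics/c22.png","side",(275,235,355,280),9,(0,0,0))
E
```

```text
(no output)
```

View pics/c22.png

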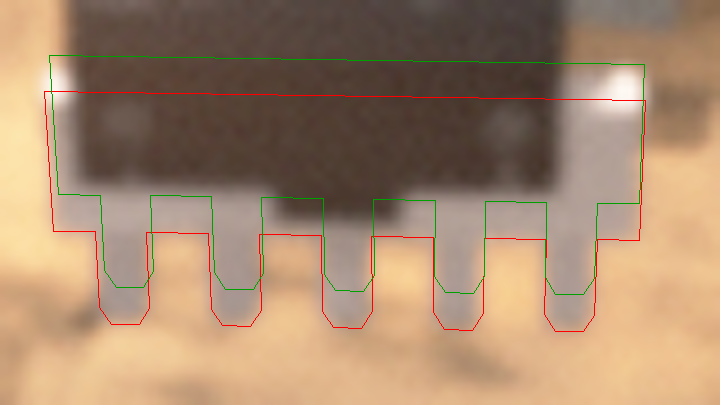

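```bash

python3 -m jog '[{"rot":[0,0,0],"travel":[0.02,-0.1,0],"jaw":1},{"rot":[0,0,0],"travel":[0.02,-0.14,0],"jaw":1},{"rot":[0,0,0],"travel":[0.02,-0.14,0],"jaw":1},{"rot":[0,0,0],"travel":[0.02,-0.14,0],"jaw":1},{"rot":[0.5,0,0],"travel":[0.02,-0.14,0],"jaw":1},{"rot":[0.5,0,0],"travel":[0.02,-0.14,0],"jaw":1},{"rot":[0.5,0,0],"travel":[0.02,-0.14,0],"jaw":1},{"rot":[0.3,0,0],"travel":[0.02,-0.14,0],"jaw":1}]'
python3 go.py .535 -.1288 .16 0 0 -1 .047 1 0
```

```text
time: 21.2
position: [0.5278, -0.0273, 0.2091]
tool_rot: [0.03, 1.569, -0.031]
ft_force: [0.5, 1.1, -1.0]
grip_width: 0.115
t 21.20 pos [ 0.5278 -0.0273  0.2091] F [ 0.5  1.1 -1. ] grip 0.115 q [ 0.03  0.07 -0.03  1.77  0.    1.3   1.53]
travel [ 0.164 -0.337  0.037] rot [0.09 0.02 0.  ] altrot [-3.591e+01 -1.000e-02  3.000e-02]
```

```bash

python3 -m jog '[{"rot":[0.09,0.02,0],"travel":[0.02,-0.12,0.012],"jaw":1},{"rot":[0,0,0],"travel":[0.04,-0.12,0.012],"jaw":1},{"rot":[0,0,0],"travel":[0.06,-0.1,0.012],"jaw":1},{"rot":[0,0,0],"travel":[0.05,0,0],"jaw":1},{"rot":[0,0,0],"travel":[0,0,0],"jaw":1}]'
python3 - <<'E'
from held import *
snap("14");show([.535,-.1288,.12],[0,0,-1],[.047,1,0])
overlay("pics/side14.png","pics/c23.png","side",(280,150,380,230),8,(0,0,0))
overlay("pics/top14.png","pics/c23t.png","top",(360,190,460,290),6,(0,0,0))
E
```

```text
time: 21.7
position: [0.5323, -0.1284, 0.1556]
tool_rot: [0.038, 1.576, -0.037]
ft_force: [0.4, 0.5, -1.5]
grip_width: 0.112
t 21.80 pos [ 0.5341 -0.1272  0.1581] F [ 0.6  0.4 -0.5] grip 0.112 q [ 0.14  0.15  0.05  1.79 -0.01  1.2   1.72]
travel [ 0.127 -0.005  0.003] rot [ 0.02 -0.01 -0.01] altrot [-3.598e+01  2.000e-02 -2.000e-02]
```

View pics/c23.png

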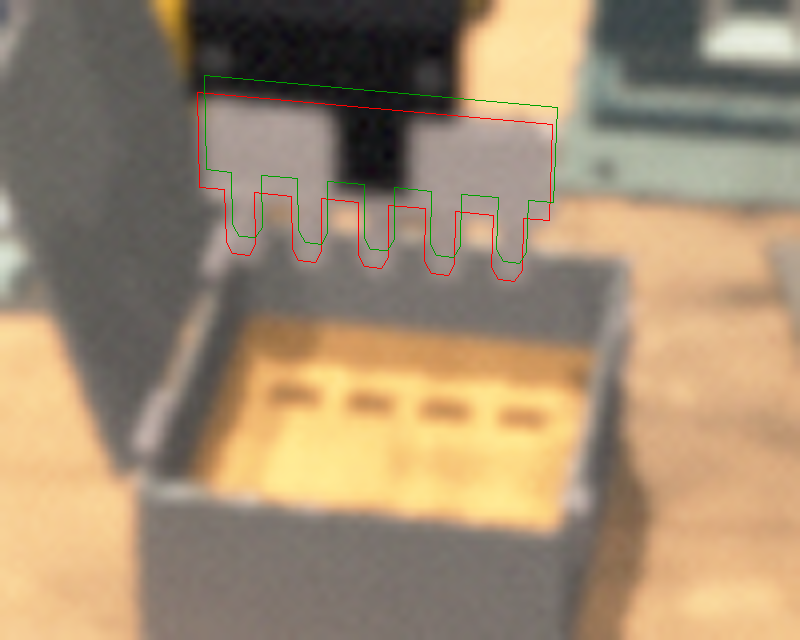

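View pics/c23t.png

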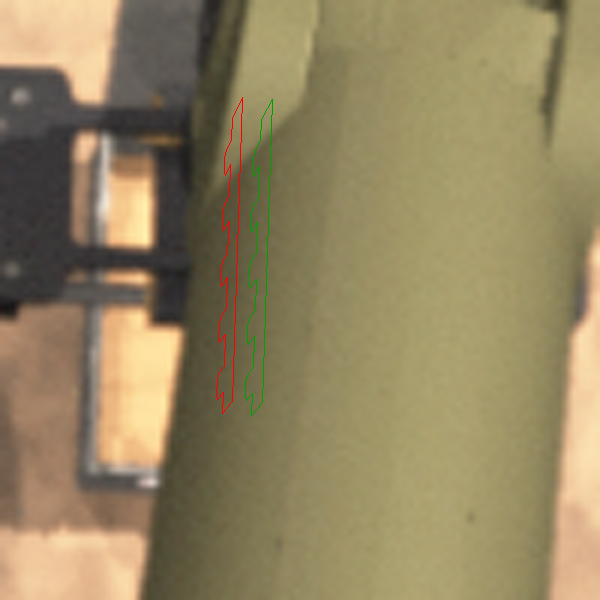

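```bash

python3 -m jog '[{"rot":[0.02,0,0],"travel":[0.06,-0.005,0.003],"jaw":1},{"rot":[0,0,0],"travel":[0.08,0,0],"jaw":1},{"rot":[0,0,0],"travel":[0.08,0,0],"jaw":1},{"rot":[0,0,0],"travel":[0.07,0,0],"jaw":1},{"rot":[0,0,0],"travel":[0,0,0],"jaw":1},{"rot":[0,0,0],"travel":[0,0,0],"jaw":1}]'
python3 go.py .535 -.1288 .066 0 0 -1 .047 1 0
```

```text
time: 22.4
position: [0.5354, -0.1298, 0.0723]
tool_rot: [0.038, 1.569, -0.037]
ft_force: [-0.0, -0.2, -0.5]
grip_width: 0.115
t 22.40 pos [ 0.5354 -0.1298  0.0723] F [-0.  -0.2 -0.5] grip 0.115 q [ 0.14  0.24  0.05  1.87 -0.01  1.03  1.72]
travel [ 0.021  0.003 -0.002] rot [-0.01  0.01 -0.  ] altrot [ 3.599e+01 -0.000e+00 -2.000e-02]
```

```bash

python3 -m jog '[{"rot":[0,0,0],"travel":[0.02,0.003,0],"jaw":1},{"rot":[0,0,0],"travel":[0,0,0],"jaw":1},{"rot":[0,0,0],"travel":[0,0,0],"jaw":1}]'
python3 go.py .535 -.1288 .066 0 0 -1 .047 1 0
python3 - <<'E'
from held import *
snap("15")
overlay("pics/side15.png","pics/c24.png","side",(280,150,380,230),8,(0,0,0))
show([.535,-.1288,.066],[0,0,-1],[.047,1,0])
E
```

```text
time: 22.7
position: [0.5349, -0.1302, 0.0659]
tool_rot: [0.039, 1.57, -0.039]
ft_force: [-0.8, 0.6, -0.9]
grip_width: 0.111
t 22.70 pos [ 0.5349 -0.1302  0.0659] F [-0.8  0.6 -0.9] grip 0.111 q [ 0.14  0.24  0.05  1.88 -0.01  1.02  1.72]
travel [-0.     0.005 -0.   ] rot [-0.03  0.01  0.  ] altrot [ 3.597e+01  0.000e+00 -2.000e-02]
t 22.80 pos [ 0.5348 -0.1304  0.0657] F [-0.2  0.1 -1.6] grip 0.109 q [ 0.14  0.24  0.05  1.88 -0.01  1.02  1.72]
travel [-0.001  0.005  0.   ] rot [-0.04  0.01  0.  ] altrot [ 3.596e+01  0.000e+00 -1.000e-02]
```

View pics/c24.png

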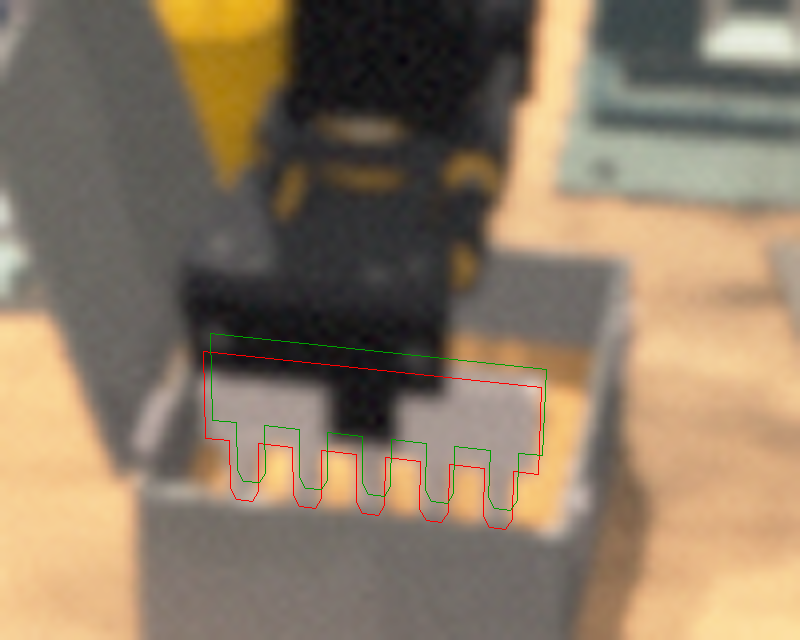

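```bash

python3 -m jog '[{"rot":[-0.03,0,0],"travel":[0.008,0.005,0.001],"jaw":1},{"rot":[0,0,0],"travel":[0.01,0,0],"jaw":1},{"rot":[0,0,0],"travel":[0.01,0,0],"jaw":1},{"rot":[0,0,0],"travel":[0,0,0],"jaw":1}]'
python3 go.py .535 -.1288 .039 0 0 -1 .047 1 0
```

```text
time: 23.2
position: [0.5343, -0.1287, 0.056]
tool_rot: [0.038, 1.572, -0.037]
ft_force: [0.3, -0.3, -1.4]
grip_width: 0.113
t 23.20 pos [ 0.5343 -0.1287  0.056 ] F [ 0.3 -0.3 -1.4] grip 0.113 q [ 0.14  0.25  0.05  1.89 -0.02  1.    1.72]
travel [ 0.057 -0.     0.002] rot [-0.01 -0.02 -0.  ] altrot [ 3.599e+01 -0.000e+00  3.000e-02]
```

Tips are 5 mm below the bed top with no force, so they are in the slots. I'll keep lowering.

```bash

python3 -m jog '[{"rot":[0,0,0],"travel":[0.008,0,0.001],"jaw":1},{"rot":[0,0,0],"travel":[0.008,0,0],"jaw":1},{"rot":[0,0,0],"travel":[0,0,0],"jaw":1}]'
python3 go.py .535 -.1288 .039 0 0 -1 .047 1 0
python3 -m jog '[{"rot":[0,0,0],"travel":[0.008,0,0],"jaw":1},{"rot":[0,0,0],"travel":[0.008,0,0],"jaw":1},{"rot":[0,0,0],"travel":[0,0,0],"jaw":1}]'
python3 go.py .535 -.1288 .039 0 0 -1 .047 1 0
```

```text
time: 23.5
position: [0.5349, -0.1288, 0.0515]
tool_rot: [0.038, 1.571, -0.037]
ft_force: [0.1, -0.6, 0.4]
grip_width: 0.108
t 23.50 pos [ 0.5349 -0.1288  0.0515] F [ 0.1 -0.6  0.4] grip 0.108 q [ 0.14  0.26  0.05  1.89 -0.02  0.99  1.72]
travel [ 0.042 -0.     0.   ] rot [-0.01 -0.01 -0.  ] altrot [ 3.599e+01 -0.000e+00  2.000e-02]
time: 23.8
position: [0.5349, -0.1287, 0.0468]
tool_rot: [0.038, 1.571, -0.037]
ft_force: [-0.2, 0.4, -1.4]
grip_width: 0.115
t 23.80 pos [ 0.5349 -0.1287  0.0468] F [-0.2  0.4 -1.4] grip 0.115 q [ 0.14  0.27  0.05  1.9  -0.02  0.98  1.72]
travel [ 0.026 -0.     0.   ] rot [-0.01 -0.01 -0.  ] altrot [ 3.599e+01 -0.000e+00  1.000e-02]
```

```bash

python3 -m jog '[{"rot":[0,0,0],"travel":[0.008,0,0],"jaw":1},{"rot":[0,0,0],"travel":[0.008,0,0],"jaw":1},{"rot":[0,0,0],"travel":[0,0,0],"jaw":1}]'
python3 go.py .535 -.1288 .039 0 0 -1 .047 1 0
python3 -m jog '[{"rot":[0,0,0],"travel":[0.006,0,0],"jaw":1},{"rot":[0,0,0],"travel":[0,0,0],"jaw":1}]'
python3 go.py .535 -.1288 .039 0 0 -1 .047 1 0
```

```text
time: 24.1
position: [0.5349, -0.1287, 0.0419]
tool_rot: [0.038, 1.571, -0.037]
ft_force: [0.4, 0.6, -1.2]
grip_width: 0.111
t 24.10 pos [ 0.5349 -0.1287  0.0419] F [ 0.4  0.6 -1.2] grip 0.111 q [ 0.14  0.27  0.05  1.9  -0.02  0.97  1.72]
travel [ 0.01 -0.    0.  ] rot [-0.01 -0.01 -0.  ] altrot [ 3.599e+01 -0.000e+00  1.000e-02]
time: 24.3
position: [0.5352, -0.1288, 0.041]
tool_rot: [0.038, 1.571, -0.037]
ft_force: [-2.5, 0.4, 2.8]
grip_width: 0.114
t 24.30 pos [ 0.5352 -0.1288  0.041 ] F [-2.5  0.4  2.8] grip 0.114 q [ 0.14  0.27  0.05  1.9  -0.02  0.97  1.72]
travel [ 0.007  0.    -0.001] rot [-0.01 -0.   -0.  ] altrot [35.99 -0.    0.  ]
```

```bash

python3 -m jog '[{"rot":[0,0,0],"travel":[0.004,0,0],"jaw":1},{"rot":[0,0,0],"travel":[0,0,0],"jaw":1},{"rot":[0,0,0],"travel":[0,0,0],"jaw":1}]'
python3 - <<'E'
from held import *
show([.535,-.1288,.039],[0,0,-1],[.047,1,0])
snap("16")
overlay("pics/side16.png","pics/c25.png","side",(280,160,380,230),8,(0,0,0))
E
```

```text
time: 24.6
position: [0.5352, -0.1289, 0.0409]
tool_rot: [0.038, 1.571, -0.037]
ft_force: [-4.6, 1.3, 9.6]
grip_width: 0.111
t 24.60 pos [ 0.5352 -0.1289  0.0409] F [-4.6  1.3  9.6] grip 0.111 q [ 0.14  0.27  0.05  1.9  -0.02  0.97  1.72]
travel [ 0.006  0.    -0.001] rot [-0.01 -0.   -0.  ] altrot [35.99 -0.    0.  ]
```

View pics/c25.png

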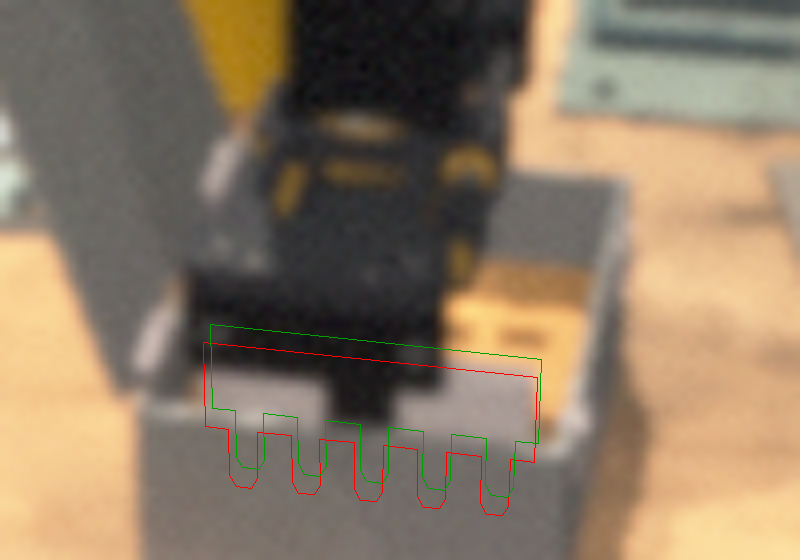

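```bash

python3 -m jog '[{"rot":[0,0,0],"travel":[-0.004,0,0],"jaw":1},{"rot":[0,0,0],"travel":[0,0,0],"jaw":0.4},{"rot":[0,0,0],"travel":[0,0,0],"jaw":0.4},{"rot":[0,0,0],"travel":[0,0,0],"jaw":0.4},{"rot":[0,0,0],"travel":[-0.04,0,0],"jaw":0.4},{"rot":[0,0,0],"travel":[-0.1,0,0],"jaw":0.4},{"rot":[0,0,0],"travel":[-0.14,0,0],"jaw":0.4},{"rot":[0,0,0],"travel":[-0.14,0,0],"jaw":0.4}]'
python3 -m jog '[{"rot":[0,0,0],"travel":[-0.1,0.1,-0.05],"jaw":0.4},{"rot":[0,0,0],"travel":[0,0.15,-0.05],"jaw":0.4},{"rot":[0,0,0],"travel":[0,0.15,0],"jaw":0.4},{"rot":[0,0,0],"travel":[0,0.15,0],"jaw":0.4},{"rot":[0,0,0],"travel":[0,0.15,0],"jaw":0.4},{"rot":[0,0,0],"travel":[0,0.15,0],"jaw":0.4},{"rot":[0,0,0],"travel":[0,0,0],"jaw":0.4}]'
python3 - <<'E'
from tgt import *
snap("17")
crop("pics/side17.png","pics/c26.png",260,120,380,230,6)
im=cv2.imread("pics/top17.png");k=6;u0,v0=360,165
im=cv2.resize(im[v0:v0+110,u0:u0+110],None,fx=k,fy=k,interpolation=cv2.INTER_CUBIC)
yw=-.047;a=np.array([np.cos(yw),np.sin(yw),0]);b=np.array([-np.sin(yw),np.cos(yw),0])
P=np.array([[.535,-.1288,.062]+i*a*.052+j*b*.005 for i,j in((1,1),(1,-1),(-1,-1),(-1,1))])
cv2.polylines(im,[((proj("top",P)-[u0,v0]+.5)*k-.5).round().astype(int)],True,(0,0,255),1);cv2.imwrite("pics/c26t.png",im)
E
```

```text
time: 25.5
position: [0.5349, -0.1288, 0.1685]
tool_rot: [0.037, 1.571, -0.037]
ft_force: [0.9, -0.1, -0.4]
grip_width: 0.3
time: 26.2
position: [0.5165, 0.1358, 0.1977]
tool_rot: [0.032, 1.57, -0.025]
ft_force: [-0.4, -0.2, 0.2]
grip_width: 0.296
```

View pics/c26.png

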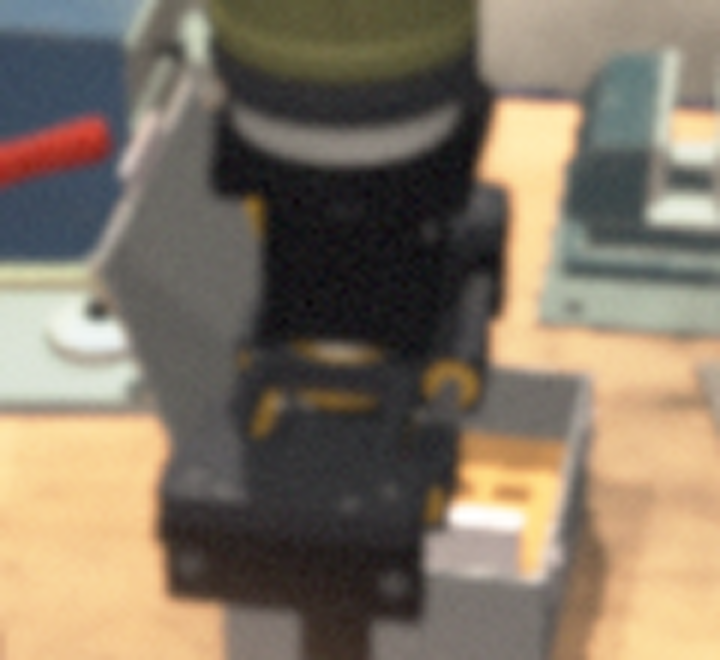

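View pics/c26t.png

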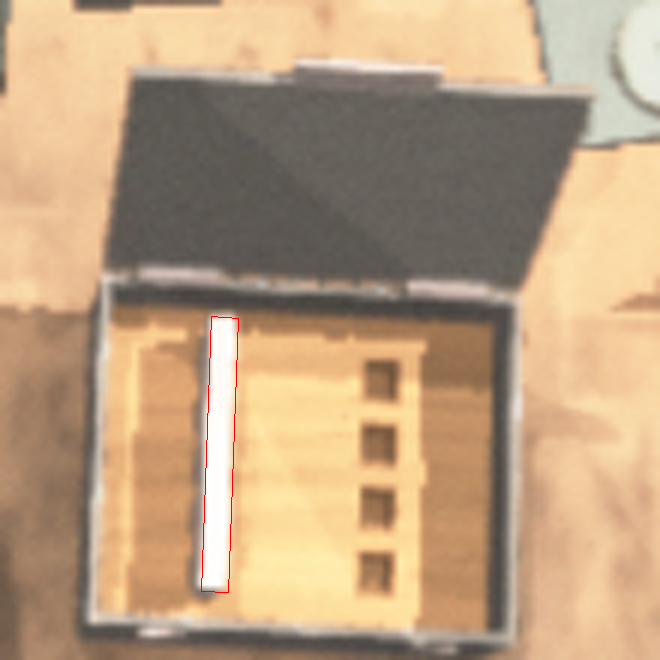

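```bash

python3 -m jog '[{"rot":[0,0,0],"travel":[-0.1,0.1,-0.05],"jaw":0.4},{"rot":[0,0,0],"travel":[-0.1,0.12,-0.05],"jaw":0.4},{"rot":[0,0,0],"travel":[-0.1,0.12,0],"jaw":0.4},{"rot":[0,0,0],"travel":[0,0.15,-0.03],"jaw":0.4},{"rot":[0,0,0],"travel":[0,0.15,-0.05],"jaw":0.4},{"rot":[0,0,0],"travel":[0,0.15,-0.05],"jaw":0.4},{"rot":[0,0,0],"travel":[0,0.12,-0.1],"jaw":0.4},{"rot":[0,0,0],"travel":[0,0,0],"jaw":0.4}]'
python3 - <<'E'
from tgt import *
snap("18")
im=cv2.imread("pics/side18.png");k=9;u0,v0=285,165
im=cv2.resize(im[v0:v0+60,u0:u0+85],None,fx=k,fy=k,interpolation=cv2.INTER_CUBIC)
yw=-.047;a=np.array([np.cos(yw),np.sin(yw),0]);b=np.array([-np.sin(yw),np.cos(yw),0])
for z,c in((.062,(0,0,255)),(.065,(0,160,0))):
  P=np.array([[.535,-.1288,z]+i*a*.052+j*b*.005 for i,j in((1,1),(1,-1),(-1,-1),(-1,1))])
  cv2.polylines(im,[((proj("side",P)-[u0,v0]+.5)*k-.5).round().astype(int)],True,c,1)
cv2.imwrite("pics/c27.png",im)
E
```

```text
time: 27.1
position: [0.4263, 0.4101, 0.2869]
tool_rot: [0.033, 1.574, -0.028]
ft_force: [-0.1, 0.2, -0.1]
grip_width: 0.3
```

View pics/c27.png

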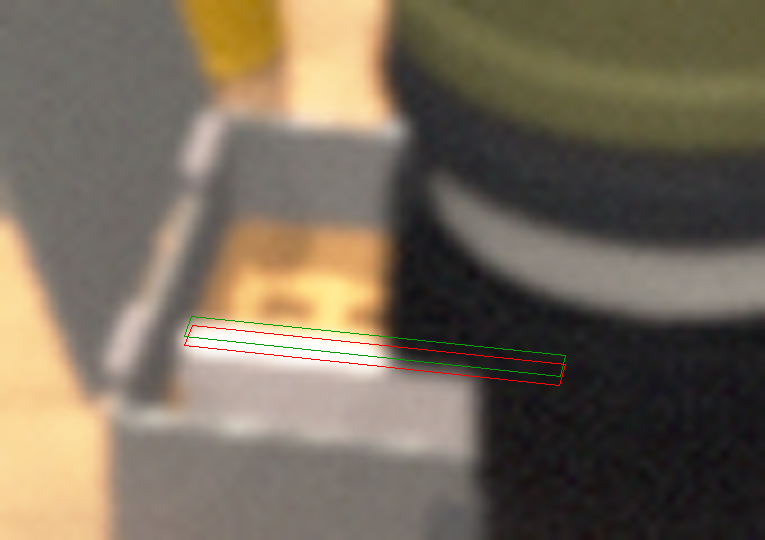

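View pics/side18.png

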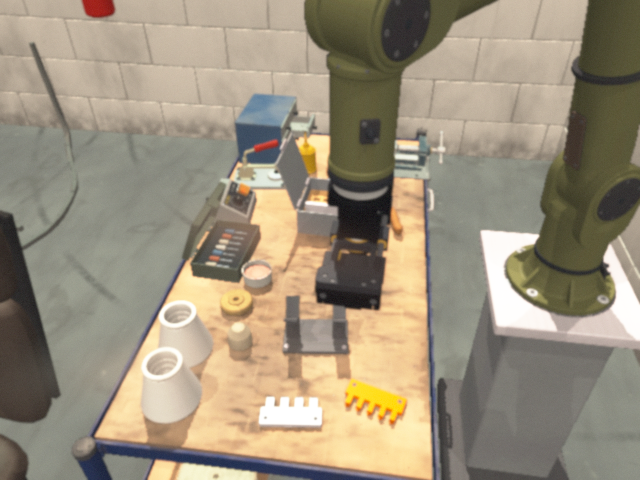

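```bash
python3 - <<'E'
from bench import ctrl
s=ctrl.get_state();print(s["time"],s["qd"].round(3),s["ft_force"].round(2))
print(ctrl.close_job())
E
```

```text
27.2 [ 0.032 -0.005  0.043  0.005  0.012 -0.001  0.   ] [ 0.62 -0.44  0.88]
the job is handed in; nothing more can be done
None
```

I raised the lid, rested the five-toothed comb in the V-groove and let go. I then took it by its back, seated it in the five slots and handed the job in at 27.2 s. No verdict was reported.

- **Lid:** it stands at about 1.89 rad, measured from both cameras after I let go. In the later pictures it looks unchanged, but I did not measure it again.
- **Comb in the groove:** before I took it again, its outline in the top picture matched the expected pose to about 1 mm.
- **Comb in the slots:** the top picture matches the expected seat to within about 1 mm. The side picture puts the back edge at about the 62 mm expected when flush, though the arm hid part of the comb in that view.
- **One disagreement:** the bed stopped the comb with the tool 2 mm above the height I calculated, at about 10 N. I took this as the comb sitting about 2 mm lower in the fingers, and the side picture fits that.
- **Other things:** the four-toothed comb, the orange one, the tin, sisal wheel, bob and oil can look unmoved. I checked these by eye and did not measure them.
- **Robot:** it was clear of everything at the end, with no outside force beyond sensor noise.

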